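Fetch the tall spacer from the tilt-out bin and set it in the two-cheek stand

TASK

Tilt the parts bin forward until it is fully open, lift out the taller of the two spacer blocks and stand it upright by itself on the bare bench top. Take it again by its two other sides and stand it upright between the two cheeks of the stand, down on the base and centred in the slot. Leave the bin fully shut with the short spacer still in its place, and do not disturb the cap nut, tape roll or oil bottle nearby.

Things in the scene. Friction and masses are not known exactly. Their poses are not given: they have to be found in the camera images.
- bin (a joint): tilt of the beige bin about its bottom front edge, rad: 0 shut (bin upright in its grey housing), 0.65 fully open against its stop, top leaning toward the robot. A slightly stiff hinge: it stays about where it is left; needs roughly 5 to 8 N at the handle.
- housing: fixed grey housing of the bin, 258 mm wide, 78 mm deep, roof top 159 mm above the bench; the roof (set back 20 mm) covers the bin while it is shut. Origin on the bench under the middle of its front edge; x points into the housing, away from the robot, y along its width, z up.
- bin_hinge (a point): middle of the bin's pivot line (along y), 50 mm above the bench, at the housing's front edge; does not tilt, axes as the housing. In the bin's own frame (origin here, tilting with it) the front panel is 6 mm thick and 75 mm high, the floor 4 mm; inside it is open from x = 6 to 52 mm, y = -115 to 115 mm; back wall 80 mm high, divider at y = 0 30 mm high.
- bin_handle (a point): centre of the bin's pull: a round steel bar, 10 mm thick, 114 mm long along y, held 45 mm in front of the front panel by brackets at y = -55 and 55 mm. In the bin's frame it lies at x = -45, z = 80 mm from the pivot; it swings forward and down as the bin opens. Its axes tilt with the bin.
- tall_spacer_center (a point): centre of the tall spacer, a loose aluminium block 40 (own x) x 28 (own y) x 85 mm (own z), 0.18 to 0.36 kg, two dark round marks on each 40 mm face. It starts standing on the bin floor 52 mm left or right of the middle, x along the bin's x, 29 mm behind the pivot line, with 3 mm play to front and back walls, so there only its y faces can be gripped; it tilts with the bin.
- short_spacer_center (a point): centre of the short spacer, a like block of 40 x 28 x 60 mm, standing in the other half of the bin; it stays there.
- stand: fixed stand: plywood base 110 x 120 x 10 mm, two upright dark steel cheeks, each 44 mm long (x), 10 mm thick, 80 mm high above the base, inner faces at y = -16.5 and 16.5 mm. The slot between them is open at the top and at both x ends. Origin at the centre of the base's underside, z up.
- stand_slot (a point): middle of the slot's floor, on top of the stand's base, 10 mm above the bench; axes as the stand. The slot is 33 mm wide (y). The tall spacer goes in with its y along the stand's y, either way round, and then stands only 5 mm higher than the cheeks, so it must be held by its x faces (40 mm apart) on the way in.
- tall_spacer: the tall spacer as a body; origin at the centre of its underside, axes as for its centre.
- cap_nut: black castellated cap nut, 57 mm across, 34 mm high, on the bench; leave alone. Origin at the centre of its underside.
- tape_roll: roll of black tape, 62 mm across, 19 mm high, lying flat; leave alone. Origin at the centre of its underside.
- oil_bottle: pale oil bottle with a red nozzle, 41 mm across, 134 mm high; leave alone. Origin at the centre of its underside.
There are look-alikes about, which are no part of the job. Of the things that look like the stand, take the one that is farthest to the robot's right at the start.

How it is judged:
By the outcome, as a careful person would: the job done as asked, in the order asked, and still so for the second after the job is handed in, with the robot touching nothing.
It also fails if it takes over 72 s, if anything falls off the work surface, if the arm or the gripper's body presses on something with over 40 N, if the wrist force passes 120 N, or if a joint passes its speed limit or range.

ROBOT

A 6-joint arm with a two-finger parallel gripper is mounted at the origin on a cart in front of the work surface, level with it; the furniture and walls round the work are solid. World frame = base frame: x ahead of the robot, y to its left, z up, the work surface at z = 0. Lengths are in m, angles in rad, forces in N, time in s.
With the tool pointing down it reaches from about 0.375 to 0.9 m from the base axis. Payload 3.1 kg.
Tool frame: the origin (TCP) lies at the very end of the fingers, on their centre line; the grasp point (between the pads) lies 19 mm behind it (robot.grip_depth is the distance from the TCP to the grasp point, in m); z points along the fingers, y is the direction in which the jaws open and shut (so a half turn about z gives the same grasp; the last joint's range is limited). The gripper opens to 87 mm and grips with 3 to 60 N. Pads are 19 mm wide; open, the fingers measure 117 mm over their backs; the gripper's body (75 mm by 190 mm) begins 51 mm behind the grasp point.
Start: joints at [1.105, 0.527, 1.433, -0, 1.181, -0.178], TCP at [0.177, 0.599, 0.223] pointing down, gripper open.
Joint ranges: [-3.08, 3.08], [-0.75, 2.2], [0.22, 2.44], [-1.43, 4.57], [0, 2.65], [-2.85, 2.85]. Speed limits (rad/s): [2.79, 2.79, 3.14, 3.14, 3.14, 3.14].

INTERFACE

Orientations are given as a unit quaternion [x, y, z, w].
In Python, from rig import robot gives the robot as it stands.
- The arm moves only by the tool drive_tool, never from a script. Its argument "series" is a list of rows, each a list of 7 numbers: the shift along the tool's x, y, z in m, then the turn, a rotation vector about the tool's x, y, z in degrees, then the opening, from 0 (shut) to 1 (fully open). A call has 1 to 5 rows; each row shifts and turns the commanded pose from where the row before left it, along the tool's axes as they then stand; what a row does not reach is not made up. A row lasts 1/8 s, in which the tool goes at most 62.5 mm and 10.7 degrees, less where a joint would pass 70% of its speed; a pose out of reach is approached as far as the arm can. A call is refused whole if a number of a shift passes 0.0625 or a number of a turn 10.7, either way. A call with a gripper value outside its range is refused whole. The fingers move at their own pace and stop on an object; "squeeze" is the grip in N (left out, the last holds). Time passes only in rows, so rows that do not move let the fingers close. It gives the time, the measured TCP pose, the force and the opening at its end, in the units of the state.
- robot.get_obs(): the state, without advancing time (a new reading comes with each control period).
- robot.camera(name): name is "scene" or "top" or "wrist"; returns (picture, depth): 420x560x3 uint8, blue, green, red; 420x560 float32, m along the optical axis (not along the pixel's ray), 0 where there is no reading.
- robot.camera_model(name): a dict with "fx", "fy", "cx", "cy" (pixels), "R" (3x3) and "t" (3): a world point X has camera coordinates R X + t. Camera axes: x right, y down, z forward; pixel columns grow to the right and rows downward; lengths in m; the calibration is good to about 2 mm. A picture is of the moment at which its call begins: read the wrist's pose just before it. camera_model takes no time and is no camera call; for the wrist camera it gives the pose at the moment of the call.
- robot.hand_in(): hands the job in, once; it reports no verdict.
The state is a dict: "time": time; "q": joint angles; "joint_velocities": joint speeds; "joint_torque": joint torques, N m; "position": TCP position; "tool_rot": TCP orientation; "ft_force": force on the tool from outside, world axes, zero at the start; "moment": the same for the moment, N m; "grip_width": finger opening in m.
Only numpy, scipy, OpenCV 4.12 (cv2) and the standard library are available. Lean on these libraries where they do the work, as an engineer would, in place of code of your own. Each camera call takes 0.05 s, during which the arm holds its last target. There are 200 camera calls.

## Working session

There is one attempt and no reset: what is moved stays moved. The work goes in short steps, Python scripts to look and compute and a tool call to move; the robot and the scene stay as the last step left them, time stands still between calls to the robot, and variables do not carry over. Pictures are saved under pics/ and viewed, about 8 in all and at most 12, crops included, and the job is handed in when it is done.

Besides the shell and the picture viewer there is one more tool, called after "Call:" in YAML: its name, and indented under it one key for each argument. drive_tool: Moves the arm, as the interface text tells. Its arguments: {"type":"object","properties":{"series":{"type":"array"},"squeeze":{"type":"number"}},"required":["series"]}

```bash
mkdir -p pics; ls; cat > h.py <<'E'
import numpy as np,cv2
from rig import robot
from scipy.spatial.transform import Rotation as Ro
def cloud(name):
    m=robot.camera_model(name); im,d=robot.camera(name)
    v,u=np.mgrid[0:420,0:560]
    C=np.stack([(u-m['cx'])/m['fx']*d,(v-m['cy'])/m['fy']*d,d],-1)
    W=(C-np.array(m['t']))@np.array(m['R']); W[d==0]=np.nan
    return im,W
E
python3 - <<'E'
from h import *
print(robot.get_obs())
for n in ('scene','top'):
    im,W=cloud(n); np.save(n+'.npy',W); cv2.imwrite(f'pics/{n}0.png',im)
    m=robot.camera_model(n); print(n,m)
    print([ (u,v,W[v,u].round(3)) for v in range(60,420,90) for u in range(60,560,110)])
E
```

```text
pics
{'time': 0.0, 'q': array([ 1.10449612e+00,  5.28443693e-01,  1.43390402e+00, -1.01637889e-05,
        1.18138839e+00, -1.78509820e-01]), 'joint_velocities': array([ 6.11128507e-05, -7.83368702e-04,  5.72451533e-04, -3.02868961e-04,
       -2.91129379e-05, -2.76295837e-04]), 'joint_torque': array([ 1.23211117e-03, -4.40024006e+01, -1.76597768e+01,  6.34317705e-02,
        5.80729195e-02, -1.51635040e-04]), 'position': array([0.1770425 , 0.59863748, 0.2215849 ]), 'tool_rot': array([ 1.43397132e-01,  9.89664647e-01, -1.01798954e-03, -3.35115621e-04]), 'ft_force': array([-0.22483208,  0.74598864, -0.32327429]), 'moment': array([ 0.00864692,  0.02554475, -0.04064875]), 'grip_width': 0.0875077287180205}
scene {'fx': 498.698419286908, 'fy': 498.698419286908, 'cx': 270.5381289640288, 'cy': 211.89436927961222, 'R': array([[ 0.72009821, -0.69373666,  0.01371185],
       [-0.37466267, -0.40538069, -0.83384314],
       [ 0.58402607,  0.59531163, -0.55183114]]), 't': array([-0.41548826,  0.27294306,  0.95724023])}
[(60, 60, array([ 0.831,  1.79 , -0.   ])), (170, 60, array([0.986, 1.028, 0.1
[... 1283 characters left out ...]
60, array([ 0.788, -0.413,  0.516])), (60, 150, array([0.702, 0.646, 0.001])), (170, 150, array([0.703, 0.32 , 0.006])), (280, 150, array([ 0.679, -0.004,  0.159])), (390, 150, array([ 0.708, -0.331,  0.004])), (500, 150, array([ 0.711, -0.662, -0.002])), (60, 240, array([ 0.437,  0.64 , -0.005])), (170, 240, array([0.439, 0.311, 0.023])), (280, 240, array([ 0.44 , -0.006, -0.005])), (390, 240, array([ 0.442, -0.329,  0.002])), (500, 240, array([ 0.443, -0.653,  0.005])), (60, 330, array([-0.015,  1.043, -0.892])), (170, 330, array([-0.012,  0.515, -0.889])), (280, 330, array([ 0.11 , -0.009, -0.325])), (390, 330, array([-0.01 , -0.545, -0.896])), (500, 330, array([ 0.009, -1.04 , -0.814]))]
```

View pics/scene0.png

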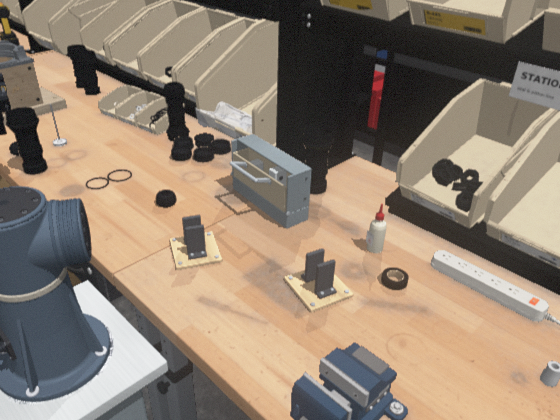

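View pics/top0.png

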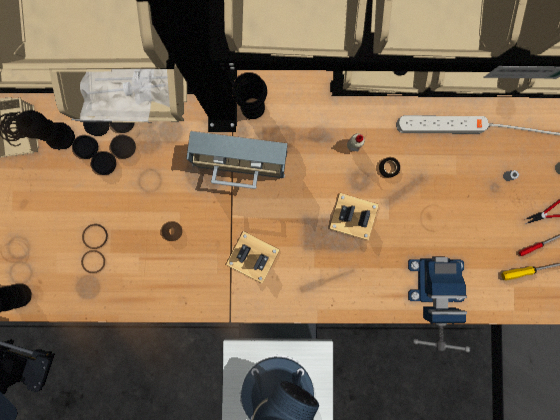

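The scene view shows the blue-grey bin housing (≈270,180) and two stands, at ≈(195,245) and ≈(318,280). In the top view the bin is at (237,155), its handle at (235,182), and the right-hand stand, the target, at (355,216). The nut is at (171,231), the tape at (388,167) and the bottle at (357,141).

```bash
python3 - <<'E'
from h import *
W=np.load('top.npy'); im=cv2.imread('pics/top0.png')
def rect(mask,n):
    P=W[mask]; r=cv2.minAreaRect((P[:,:2]*1000).astype(np.float32)); print(n,mask.sum(),np.round(r[0],1),np.round(r[1],1),round(r[2],1),P[:,2].mean().round(4)); return P
v,u=np.mgrid[0:420,0:560]
box=lambda a,b,c,d:(u>=a)&(u<=b)&(v>=c)&(v<=d)
z=W[...,2]
def big(m):
    n,l,s,_=cv2.connectedComponentsWithStats(m.astype(np.uint8)); return l==1+s[1:,4].argmax()
rect(big(box(180,295,125,185)&(z>.15)&(z<.17)),'roof')
h=big(box(205,265,165,192)&(z>.115)&(z<.145)); rect(h,'handle')
b=box(322,388,188,245)
rect(big(b&(z>.078)&(z<.1)),'cheekA')
c=b&(z>.078)&(z<.1); n,l,s,ce=cv2.connectedComponentsWithStats(c.astype(np.uint8)); 
for i in range(1,n):
    if s[i,4]>30: rect(l==i,'ch%d'%i)
# base by colour rays on z=.01
hsv=cv2.cvtColor(im,cv2.COLOR_BGR2HSV)
print(hsv[200,340],hsv[235,345],hsv[235,320],hsv[225,375])
rect(big(b&(z>.005)&(z<.015)),'base')
for n,bx in dict(nut=(155,188,215,248),tape=(372,404,150,183),bottle=(343,370,125,155)).items():
    m=big(box(*bx)&(z>.012)); rect(m,n)
m=box(190,290,145,180)
for lo,hi in((.09,.118),(.118,.132),(.132,.146)):
    k=m&(z>lo)&(z<hi); print(lo,[(x,int(k[:,x].sum())) for x in range(190,290,4)])
S=np.load('scene.npy')
E
```

```text
roof 2185 [676.7 110.3] [257.8  77. ] 83.1 0.159
handle 430 [613.7 107.6] [141.7  62.3] 87.2 0.1295
cheekA 68 [ 505.7 -241.9] [10.6 43.2] 73.8 0.0888
ch1 61 [ 518.  -200.9] [10.3 43. ] 74.2 0.0893
ch2 68 [ 505.7 -241.9] [10.6 43.2] 73.8 0.0888
[ 19 111 219] [ 15 112 137] [ 14 101 146] [ 16 129 197]
base 1132 [ 511.9 -221.1] [124.1 113.8] 72.5 0.0101
nut 271 [466.3 307.5] [53.9 55.3] 88.1 0.0295
tape 234 [ 656.7 -325.3] [57.1 58.6] 1.9 0.0186
bottle 221 [ 723.2 -220.8] [38.4 40. ] 72.0 0.0759
0.09 [(190, 1), (194, 1), (198, 2), (202, 1), (206, 2), (210, 1), (214, 6), (218, 7), (222, 8), (226, 1), (230, 2), (234, 1), (238, 1), (242, 1), (246, 2), (250, 1), (254, 2), (258, 2), (262, 2), (266, 1), (270, 2), (274, 2), (278, 1), (282, 2), (286, 0)]
0.118 [(190, 2), (194, 10), (198, 2), (202, 3), (206, 2), (210, 3), (214, 13), (218, 4), (222, 3), (226, 3), (230, 2), (234, 3), (238, 3), (242, 2), (246, 2), (250, 2), (254, 12), (258, 3), (262, 2), (266, 2), (270, 2), (274, 2), (278, 3), (282, 0), (286, 0)]
0.132 [(190, 6), (194, 0), (198, 0), (202, 0), (206, 0), (210, 0), (214, 5), (218, 1), (222, 0), (226, 0), (230, 0), (234, 0), (238, 0), (242, 0), (246, 0), (250, 1), (254, 6), (258, 5), (262, 0), (266, 0), (270, 0), (274, 0), (278, 0), (282, 1), (286, 2)]
```

```bash
python3 - <<'E'
import cv2
im=cv2.imread('pics/top0.png'); a=cv2.resize(im[120:200,180:300],None,fx=5,fy=5,interpolation=3)
cv2.imwrite('pics/crop1.png',a)
E
```

```text
(no output)
```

View pics/crop1.png

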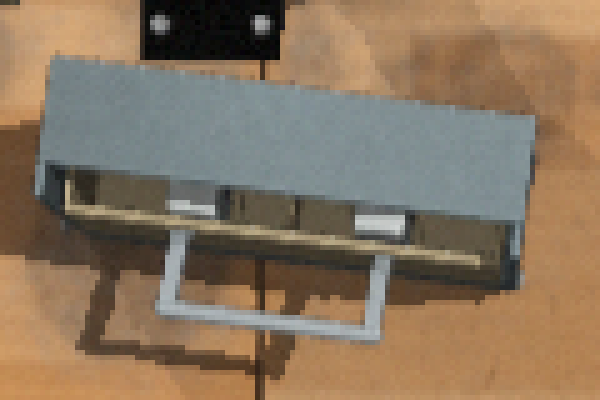

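The crop shows both spacers. The right one (crop ≈380,220) has its top at z > 0.132, so it is the tall one and sits at housing y = -52. The left one's top is at about 0.114. Housing yaw is about -7°. Next I'll write a planning helper and check the handle bar by ray.

```bash
cat >> h.py <<'E'
Z=np.array([0,0,1.])
def down(yaw_jaw):      # tool z down, tool y (jaw) at yaw
    y=np.array([np.cos(yaw_jaw),np.sin(yaw_jaw),0]); z=-Z; return np.stack([np.cross(y,z),y,z],1)
def near(R,R0):         # pick the half-turn equivalent nearest to R0
    R2=R@np.diag([-1,-1,1]); return max((R,R2),key=lambda r:np.trace(R0.T@r))
def rows(p0,R0,p1,R1,n):
    w=Ro.from_matrix(R0.T@R1).as_rotvec()/n; out=[]
    for i in range(n):
        R=R0@Ro.from_rotvec(w*i).as_matrix()
        out.append(np.r_[R.T@(np.array(p1)-p0)/n,np.degrees(w)])
    return np.array(out)
def show(r): 
    for x in r: print(np.round(x[:3],4).tolist(),np.round(x[3:],2).tolist())
def cur(): o=robot.get_obs(); return o['position'],Ro.from_quat(o['tool_rot']).as_matrix()
YH=np.radians(-7.); OH=np.array([.638,.115,0.])
RH=Ro.from_euler('z',YH).as_matrix()
def bin2w(p,th):        # bin-frame point -> world
    B=Ro.from_euler('y',-th).as_matrix(); return OH+RH@(np.array([0,0,.05])+B@np.array(p))
E
python3 - <<'E'
from h import *
m=robot.camera_model('top'); R=np.array(m['R']);t=np.array(m['t'])
def proj(X): c=R@X+t; return (c[0]/c[2]*m['fx']+m['cx'],c[1]/c[2]*m['fy']+m['cy'])
for y in(-.055,0,.055): print(np.round(proj(bin2w([-.045,y,.08],0)),1))
print(np.round(proj(bin2w([.029,-.052,.089],0)),1))
im=cv2.imread('pics/top0.png')
for u in (216,234,252): print(u,[int(x) for x in im[174:195,u].mean(1)])
p,Rc=cur(); h=bin2w([-.045,0,.08],0); print(h,bin2w([-.045,0,.08],.65))
R1=near(down(YH),Rc)
show(rows(p,Rc,h+[0,0,.07],R1,15)); print(R1)
# bin arc, tool frame from handle grasp (TCP 19mm past bar)
hh=OH+[0,0,.05]; P=h-[0,0,.019]
B=lambda a:RH@Ro.from_euler('y',-a).as_matrix()@RH.T
P1=hh+B(.13)@(P-hh); print('arc row .13', (R1.T@(P1-P)).round(4), np.degrees(Ro.from_matrix(R1.T@B(.13)@R1).as_rotvec()).round(2))
E
```

```text
[253.6 185.9]
[233.2 183.2]
[212.8 180.6]
[255.9 157.9]
216 [81, 101, 98, 111, 115, 107, 148, 178, 172, 125, 109, 118, 120, 123, 125, 80, 67, 67, 63, 112, 126]
234 [69, 69, 64, 65, 112, 131, 130, 129, 129, 162, 174, 144, 90, 75, 80, 71, 70, 68, 71, 73, 67]
252 [60, 67, 70, 68, 70, 68, 119, 129, 115, 116, 105, 145, 178, 162, 114, 125, 128, 132, 134, 136, 133]
[0.59333542 0.12048412 0.13      ] [0.55438922 0.12526611 0.08645332]
[-0.0357, -0.0227, 0.0015] [-0.01, 0.0, 5.37]
[-0.0376, -0.0193, 0.0015] [-0.01, 0.0, 5.37]
[-0.0393, -0.0156, 0.0015] [-0.01, 0.0, 5.37]
[-0.0406, -0.0119, 0.0015] [-0.01, 0.0, 5.37]
[-0.0415, -0.0081, 0.0015] [-0.01, 0.0, 5.37]
[-0.0421, -0.0041, 0.0015] [-0.01, 0.0, 5.37]
[-0.0423, -0.0002, 0.0015] [-0.01, 0.0, 5.37]
[-0.0421, 0.0038, 0.0014] [-0.01, 0.0, 5.37]
[-0.0416, 0.0077, 0.0014] [-0.01, 0.0, 5.37]
[-0.0407, 0.0115, 0.0014] [-0.01, 0.0, 5.37]
[-0.0394, 0.0153, 0.0014] [-0.01, 0.0, 5.37]
[-0.0378, 0.0189, 0.0014] [-0.01, 0.0, 5.37]
[-0.0359, 0.0224, 0.0014] [-0.01, 0.0, 5.37]
[-0.0336, 0.0256, 0.0014] [-0.01, 0.0, 5.37]
[-0.0311, 0.0286, 0.0014] [-0.01, 0.0, 5.37]
[[ 0.12186934  0.99254615 -0.        ]
 [ 0.99254615 -0.12186934 -0.        ]
 [-0.          0.         -1.        ]]
arc row .13 [ 0.     -0.0075  0.0063] [-7.45  0.   -0.  ]
```

Call:
drive_tool:
  series:
    - [-0.0357, -0.0227, 0, 0, 0, 5.4, 0.5]
    - [-0.0376, -0.0193, 0, 0, 0, 5.4, 0.5]
    - [-0.0393, -0.0156, 0, 0, 0, 5.4, 0.5]
    - [-0.0406, -0.0119, 0, 0, 0, 5.4, 0.5]
    - [-0.0415, -0.008, 0, 0, 0, 5.4, 0.5]
  squeeze: 25

```text
time: 0.72
position: [0.3166, 0.4385, 0.2222]
tool_rot: [0.372, 0.928, -0.0, -0.0]
ft_force: [0.6, 1.0, -0.1]
grip_width: 0.0473
```

Call:
drive_tool:
  series:
    - [-0.042, -0.004, 0, 0, 0, 5.4, 0.5]
    - [-0.0423, 0, 0, 0, 0, 5.4, 0.5]
    - [-0.042, 0.004, 0, 0, 0, 5.4, 0.5]
    - [-0.0416, 0.0077, 0, 0, 0, 5.4, 0.5]
    - [-0.0407, 0.0115, 0, 0, 0, 5.4, 0.5]

```text
time: 1.35
position: [0.4551, 0.279, 0.2222]
tool_rot: [0.578, 0.816, -0.0, -0.0]
ft_force: [0.9, 0.2, 0.3]
grip_width: 0.0437
```

Call:
drive_tool:
  series:
    - [-0.0394, 0.0153, 0, 0, 0, 5.4, 0.5]
    - [-0.0378, 0.0189, 0, 0, 0, 5.4, 0.5]
    - [-0.0359, 0.0224, 0, 0, 0, 5.4, 0.5]
    - [-0.0336, 0.0256, 0, 0, 0, 5.4, 0.5]
    - [-0.0311, 0.0286, 0, 0, 0, 5.4, 0.5]

```text
time: 1.98
position: [0.5927, 0.1187, 0.222]
tool_rot: [0.753, 0.658, -0.0, -0.0]
ft_force: [0.7, -0.1, 0.9]
grip_width: 0.0437
```

```bash
python3 - <<'E'
from h import *
p,Rc=cur(); im,W=cloud('wrist'); cv2.imwrite('pics/w1.png',im); print(p,robot.get_obs()['ft_force'])
h=bin2w([-.045,0,.08],0); show(rows(p,Rc,h-[0,0,.019],near(down(YH),Rc),1)); print((h+[0,0,.07]-p))
E
```

```text
[0.59266954 0.11866624 0.22204528] [ 4.1091275  -1.91569625 -0.80959538]
[0.0019, 0.0005, 0.111] [-0.06, 0.0, -0.68]
[ 0.00066589  0.00181788 -0.02204528]
```

View pics/w1.png

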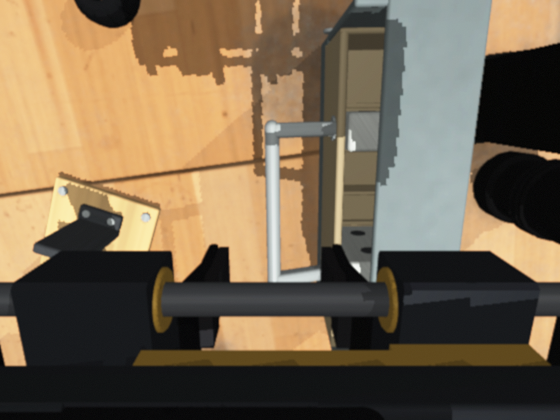

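The wrist view shows the handle bar (column ≈273, rows 128 to 278) centred between the open fingers. The spacer with marks at (362,243) is the right-hand one. I'll descend and grip.

Call:
drive_tool:
  series:
    - [0.002, 0, 0.03, 0, 0, -0.7, 0.5]
    - [0, 0, 0.03, 0, 0, 0, 0.5]
    - [0, 0, 0.03, 0, 0, 0, 0.5]
    - [0, 0, 0.021, 0, 0, 0, 0.5]
    - [0, 0, 0, 0, 0, 0, 0]

```text
time: 2.65
position: [0.5906, 0.1218, 0.1095]
tool_rot: [0.748, 0.664, -0.002, -0.002]
ft_force: [-0.3, -0.9, -0.0]
grip_width: 0.0392
```

Call:
drive_tool:
  series:
    - [0, 0, 0, 0, 0, 0, 0]
    - [0, 0, 0, 0, 0, 0, 0]
    - [0, 0, 0, 0, 0, 0, 0]

```text
time: 3.02
position: [0.5925, 0.1219, 0.1125]
tool_rot: [0.748, 0.664, 0.0, 0.0]
ft_force: [-7.4, 1.6, 5.0]
grip_width: 0.0113
```

Call:
drive_tool:
  series:
    - [0, -0.0039, 0.003, -3.72, 0, 0, 0]
    - [0, -0.0039, 0.003, -3.72, 0, 0, 0]
    - [0, -0.0039, 0.003, -3.72, 0, 0, 0]
    - [0, -0.0039, 0.003, -3.72, 0, 0, 0]
    - [0, -0.0039, 0.003, -3.72, 0, 0, 0]

```text
time: 3.65
position: [0.5759, 0.1239, 0.0962]
tool_rot: [0.737, 0.655, 0.109, 0.123]
ft_force: [0.5, -8.8, 2.5]
grip_width: 0.009
```

Call:
drive_tool:
  series:
    - [0, -0.0039, 0.003, -3.72, 0, 0, 0]
    - [0, -0.0039, 0.003, -3.72, 0, 0, 0]
    - [0, -0.0039, 0.003, -3.72, 0, 0, 0]
    - [0, -0.0039, 0.003, -3.72, 0, 0, 0]
    - [0, -0.0039, 0.003, -3.72, 0, 0, 0]

```text
time: 4.28
position: [0.5753, 0.1229, 0.0937]
tool_rot: [0.724, 0.64, 0.16, 0.2]
ft_force: [-6.6, 3.1, 1.8]
grip_width: 0.0089
```

Call:
drive_tool:
  series:
    - [0, -0.002, 0.0015, -1.5, 0, 0, 0]
    - [0, 0, 0, 0, 0, 0, 0]
    - [0, 0, 0, 0, 0, 0, 0]

```text
time: 4.65
position: [0.5788, 0.1223, 0.0978]
tool_rot: [0.724, 0.638, 0.162, 0.207]
ft_force: [-7.1, 5.0, 4.2]
grip_width: 0.0094
```

```bash
python3 - <<'E'
from h import *
p,Rc=cur(); g=p-Rc[:,2]*.019; print(p,g,bin2w([-.045,0,.08],.65),np.degrees(np.arccos(-Rc[2,2])))
q=RH.T@(g-OH)-[0,0,.05]; print('tilt',np.arctan2(-q[0],q[2])-np.arctan2(45,80),np.hypot(q[0],q[2]),q)
E
```

```text
[0.57877766 0.12225591 0.09783616] [0.56930182 0.12403912 0.11420773] [0.55438922 0.12526611 0.08645332] 30.49629942019723
tilt 0.31104388196211374 0.09446385338014404 [-0.06928771  0.00059954  0.06420773]
```

```bash
python3 - <<'E'
from h import *
o=robot.get_obs();print(o['q'].round(3),o['joint_torque'].round(2),o['ft_force'],o['moment'],o['grip_width'],o['position'])
im,W=cloud('scene');cv2.imwrite('pics/s2.png',cv2.resize(im[110:260,180:400],None,fx=3.2,fy=3.2))
E
```

```text
[ 0.092  0.61   1.996 -1.429  0.141  1.61 ] [-3.520e+00 -3.624e+01 -1.070e+01 -4.400e-01  1.280e+00  1.000e-02] [-7.05924625  4.99647031  4.15274086] [0.63358328 1.21064181 0.27089149] 0.009419456606746469 [0.57877766 0.12225591 0.09783616]
```

View pics/s2.png

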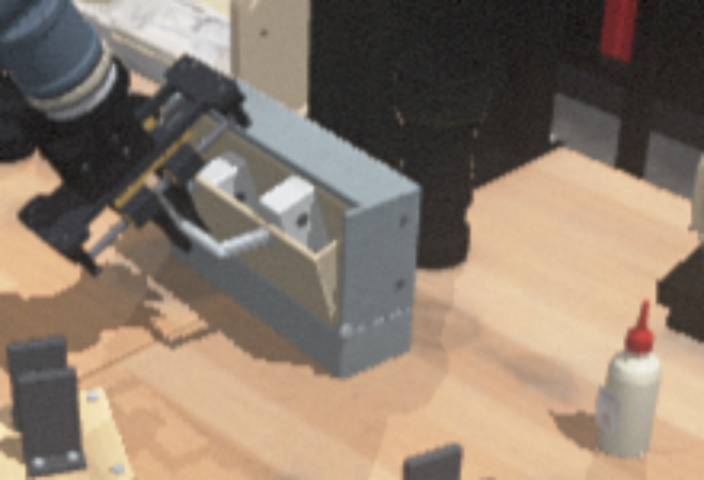

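The crop shows the bin partly open (about 0.31 rad) with the fingers on the handle. The wrist hit its tilt limit: q4 is at -1.43 and q5 is near 0. I'll un-tilt about the round bar and pull on with a nearly fixed tool orientation.

Call:
drive_tool:
  series:
    - [0, -0.0006, 0, 1.8, 0, 0, 0]
    - [0, -0.0008, 0, 2.4, 0, 0, 0]
    - [0, -0.001, 0, 3, 0, 0, 0]
    - [0, -0.0013, 0, 4, 0, 0, 0]
    - [0, -0.0013, 0, 4, 0, 0, 0]

```text
time: 5.32
position: [0.5775, 0.1218, 0.0982]
tool_rot: [0.745, 0.65, 0.085, 0.125]
ft_force: [-0.1, 4.4, 0.7]
grip_width: 0.0092
```

```bash
cat >> h.py <<'E'
def arcrows(th0,th1,n,tilt):   # TCP rows holding bar, ending at given tool tilt (rad, forward); from the current pose
    p,R0=cur(); out=[]; y=RH[:,0]
    Rt=near(Ro.from_rotvec(-RH[:,1]*tilt).as_matrix()@down(YH),R0)
    w=Ro.from_matrix(R0.T@Rt).as_rotvec()/n; g0=p-R0[:,2]*.019; off=g0-bin2w([-.045,0,.08],th0)
    for i in range(n):
        Ra=R0@Ro.from_rotvec(w*(i)).as_matrix(); Rb=R0@Ro.from_rotvec(w*(i+1)).as_matrix()
        f=(i+1)/n; pn=bin2w([-.045,0,.08],th0+(th1-th0)*f)+off*(1-f)+Rb[:,2]*.019
        out.append(np.r_[Ra.T@(pn-p),np.degrees(w)]); p=pn
    return np.array(out)
def state():
    p,Rc=cur(); g=p-Rc[:,2]*.019; q=RH.T@(g-OH)-[0,0,.05]; o=robot.get_obs()
    th=np.arctan2(-q[0],q[2])-np.arctan2(45,80)
    print('p',p.round(4),'bin',th.round(3),'r',np.hypot(q[0],q[2]).round(4),'yoff',q[1].round(4),'tilt',np.degrees(np.arccos(-Rc[2,2])).round(1),'q',o['q'].round(2),'F',o['ft_force'].round(1),'w',o['grip_width'].round(4),'t',o['time']); return th
E
python3 - <<'E'
from h import *
th=state(); show(arcrows(th,.67,10,.26))
E
```

```text
Traceback (most recent call last):
  File "h.py", line 40, in state
    print('p',p.round(4),'bin',th.round(3),'r',np.hypot(q[0],q[2]).round(4),'yoff',q[1].round(4),'tilt',np.degrees(np.arccos(-Rc[2,2])).round(1),'q',o['q'].round(2),'F',o['ft_force'].round(1),'w',o['grip_width'].round(4),'t',o['time']); return th
                                                                                                                                                                                                    ^^^^^^^^^^^^^^^^^^^^^
AttributeError: 'float' object has no attribute 'round'
```

```bash
sed -i "s/o\['grip_width'\].round(4)/round(o['grip_width'],4)/" h.py
python3 - <<'E'
from h import *
th=state(); show(arcrows(th,.67,10,.21))
E
```

```text
p [0.5775 0.1218 0.0982] bin 0.275 r 0.0939 yoff 0.0002 tilt 17.4 q [ 0.07  0.59  1.84 -0.23  0.43  0.4 ] F [-0.1  4.4  0.7] w 0.0092 t 5.325
[0.0001, -0.0032, 0.0019] [0.53, 0.22, -0.05]
[0.0001, -0.0032, 0.0021] [0.53, 0.22, -0.05]
[0.0001, -0.0031, 0.0022] [0.53, 0.22, -0.05]
[0.0001, -0.003, 0.0024] [0.53, 0.22, -0.05]
[0.0001, -0.0028, 0.0025] [0.53, 0.22, -0.05]
[0.0001, -0.0027, 0.0027] [0.53, 0.22, -0.05]
[0.0001, -0.0026, 0.0028] [0.53, 0.22, -0.05]
[0.0001, -0.0025, 0.0029] [0.53, 0.22, -0.05]
[0.0001, -0.0023, 0.003] [0.53, 0.22, -0.05]
[0.0001, -0.0022, 0.0031] [0.53, 0.22, -0.05]
```

Call:
drive_tool:
  series:
    - [0, -0.0032, 0.0019, 0.5, 0.2, 0, 0]
    - [0, -0.0032, 0.0021, 0.5, 0.2, 0, 0]
    - [0, -0.0031, 0.0022, 0.5, 0.2, 0, 0]
    - [0, -0.003, 0.0024, 0.5, 0.2, 0, 0]
    - [0, -0.0028, 0.0025, 0.5, 0.2, 0, 0]

```text
time: 5.95
position: [0.5661, 0.1233, 0.0834]
tool_rot: [0.747, 0.652, 0.078, 0.104]
ft_force: [-5.8, 18.5, 10.7]
grip_width: 0.0092
```

Call:
drive_tool:
  series:
    - [0, -0.0027, 0.0027, 0.5, 0.2, 0, 0]
    - [0, -0.0026, 0.0028, 0.5, 0.2, 0, 0]
    - [0, -0.0025, 0.0029, 0.5, 0.2, 0, 0]
    - [0, -0.0023, 0.003, 0.5, 0.2, 0, 0]
    - [0, -0.0022, 0.0031, 0.5, 0.2, 0, 0]

```text
time: 6.58
position: [0.5569, 0.1245, 0.066]
tool_rot: [0.748, 0.655, 0.07, 0.081]
ft_force: [-8.7, 18.6, 24.8]
grip_width: 0.0089
```

Call:
drive_tool:
  series:
    - [0, 0, 0, 0, 0, 0, 0]
    - [0, 0, 0, 0, 0, 0, 0]

```text
time: 6.82
position: [0.5569, 0.1243, 0.066]
tool_rot: [0.748, 0.655, 0.07, 0.081]
ft_force: [-5.0, 20.4, 9.5]
grip_width: 0.0088
```

```bash
python3 - <<'E'
from h import *
state()
E
```

```text
p [0.5569 0.1243 0.066 ] bin 0.675 r 0.0924 yoff -0.0006 tilt 12.3 q [ 0.05  0.64  1.85 -0.09  0.44  0.26] F [-5.  20.4  9.5] w 0.0088 t 6.825
```

Call:
drive_tool:
  series:
    - [0, 0, 0, 0, 0, 0, 0.3]
    - [0, 0, 0, 0, 0, 0, 0.3]
    - [0, 0, -0.02, 0, 0, 0, 0.3]
    - [0, 0, -0.05, 0, 0, 0, 0.5]
    - [0, 0, -0.06, 0, 0, 0, 0.75]

```text
time: 7.45
position: [0.5299, 0.1237, 0.1917]
tool_rot: [0.749, 0.655, 0.066, 0.082]
ft_force: [1.1, 0.3, 1.0]
grip_width: 0.0388
```

```bash
python3 - <<'E'
from h import *
state(); p,R0=cur()
Rt=Ro.from_rotvec(-RH[:,1]*.38).as_matrix()@down(YH+np.pi/2)
for R1 in (Rt,Rt@np.diag([-1,-1,1])):
    print(np.degrees(Ro.from_matrix(R0.T@R1).as_rotvec()))
g=bin2w([.029,-.052,.070],.65); print(g)
R1=near(Rt,R0)
show(rows(p,R0,g+R1[:,2]*(.019-.09),R1,10))
E
```

```text
p [0.5299 0.1237 0.1917] bin 0.099 r 0.1957 yoff -0.0044 tilt 12.1 q [ 0.05  0.4   1.82 -0.07  0.72  0.23] F [1.1 0.3 1. ] w 0.0388 t 7.45
[ -8.12283313  -7.13261331 -90.326386  ]
[-7.11351134  8.10107923 89.2027208 ]
[0.61252986 0.06573683 0.12327627]
[-0.0047, 0.0061, 0.0016] [-0.71, 0.81, 8.92]
[-0.0037, 0.0068, 0.0016] [-0.71, 0.81, 8.92]
[-0.0026, 0.0072, 0.0017] [-0.71, 0.81, 8.92]
[-0.0015, 0.0075, 0.0017] [-0.71, 0.81, 8.92]
[-0.0003, 0.0077, 0.0018] [-0.71, 0.81, 8.92]
[0.0008, 0.0076, 0.0019] [-0.71, 0.81, 8.92]
[0.002, 0.0073, 0.002] [-0.71, 0.81, 8.92]
[0.0031, 0.0069, 0.0021] [-0.71, 0.81, 8.92]
[0.0041, 0.0063, 0.0023] [-0.71, 0.81, 8.92]
[0.005, 0.0056, 0.0024] [-0.71, 0.81, 8.92]
```

```bash
python3 - <<'E'
from h import *
p,R0=cur()
R1=Ro.from_rotvec(-RH[:,1]*.38).as_matrix()@down(YH+np.pi/2)
g=bin2w([.029,-.052,.070],.65)
show(rows(p,R0,g+R1[:,2]*(.019-.09),R1,10))
E
```

```text
[-0.0047, 0.0061, 0.0016] [-0.81, -0.71, -9.03]
[-0.0055, 0.0053, 0.0017] [-0.81, -0.71, -9.03]
[-0.0063, 0.0043, 0.0019] [-0.81, -0.71, -9.03]
[-0.0069, 0.0033, 0.002] [-0.81, -0.71, -9.03]
[-0.0073, 0.0021, 0.0022] [-0.81, -0.71, -9.03]
[-0.0075, 0.0009, 0.0023] [-0.81, -0.71, -9.03]
[-0.0075, -0.0003, 0.0024] [-0.81, -0.71, -9.03]
[-0.0073, -0.0015, 0.0024] [-0.81, -0.71, -9.03]
[-0.007, -0.0027, 0.0025] [-0.81, -0.71, -9.03]
[-0.0064, -0.0037, 0.0025] [-0.81, -0.71, -9.03]
```

Call:
drive_tool:
  series:
    - [-0.005, 0.006, 0.0016, -0.8, -0.7, -9, 0.75]
    - [-0.0055, 0.0053, 0.0017, -0.8, -0.7, -9, 0.75]
    - [-0.0063, 0.0043, 0.0019, -0.8, -0.7, -9, 0.75]
    - [-0.0069, 0.0033, 0.002, -0.8, -0.7, -9, 0.75]
    - [-0.0073, 0.0021, 0.0022, -0.8, -0.7, -9, 0.75]

```text
time: 8.07
position: [0.5588, 0.0959, 0.1902]
tool_rot: [0.437, 0.887, 0.03, 0.147]
ft_force: [-0.5, -0.1, 0.2]
grip_width: 0.0652
```

Call:
drive_tool:
  series:
    - [-0.0075, 0.0009, 0.0023, -0.8, -0.7, -9, 0.75]
    - [-0.0075, -0.0003, 0.0024, -0.8, -0.7, -9, 0.75]
    - [-0.0073, -0.0015, 0.0024, -0.8, -0.7, -9, 0.75]
    - [-0.007, -0.0027, 0.0025, -0.8, -0.7, -9, 0.75]
    - [-0.0064, -0.0037, 0.0025, -0.8, -0.7, -9, 0.75]

```text
time: 8.7
position: [0.5868, 0.0684, 0.1888]
tool_rot: [0.06, 0.98, -0.011, 0.189]
ft_force: [0.2, -0.4, -0.9]
grip_width: 0.0653
```

Call:
drive_tool:
  series:
    - [0, 0, 0, 0, 0, 0, 0.75]

```text
time: 8.82
position: [0.5867, 0.0681, 0.1888]
tool_rot: [0.064, 0.98, -0.011, 0.188]
ft_force: [-0.5, -0.0, 0.3]
grip_width: 0.0652
```

```bash
python3 - <<'E'
from h import *
state(); p,R0=cur()
R1=Ro.from_rotvec(-RH[:,1]*.38).as_matrix()@down(YH+np.pi/2)
g=bin2w([.029,-.052,.070],.65)
show(rows(p,R0,g+R1[:,2]*.019,R1,1))
im,W=cloud('wrist'); m=robot.camera_model('wrist'); np.save('w3.npy',W)
Rm,t=np.array(m['R']),np.array(m['t'])
def pj(X): c=Rm@X+t; return int(c[0]/c[2]*m['fx']+m['cx']),int(c[1]/c[2]*m['fy']+m['cy'])
# predicted top corners of spacer and the bin rim
c=[pj(bin2w([.029+a,-.052+b,.089],.65)) for a,b in((-.02,-.014),(-.02,.014),(.02,.014),(.02,-.014))]; print(c)
for q in c: cv2.circle(im,q,3,(0,0,255),-1)
print(pj(bin2w([0,0,.075],.65))); cv2.imwrite('pics/w3.png',im)
E
```

```text
p [0.5867 0.0681 0.1888] bin -0.19 r 0.1649 yoff -0.0528 tilt 21.7 q [-0.06  0.42  1.84 -0.05  0.5  -1.46] F [-0.5 -0.   0.3] w 0.0652 t 8.825
[0.0002, 0.0008, 0.0894] [-0.01, -0.03, -0.5]
[(251, 189), (297, 188), (298, 254), (252, 254)]
(354, 175)
```

View pics/w3.png

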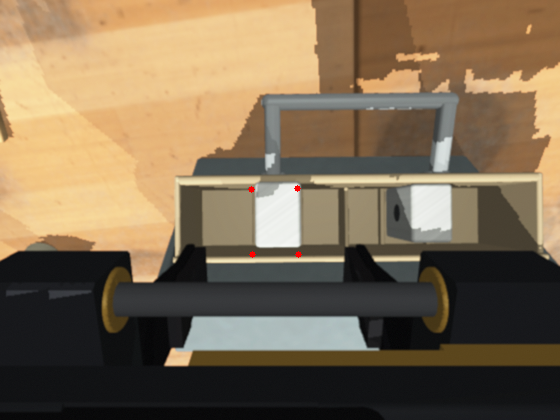

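The wrist view shows the tall block's top at (256..299, 184..247), about 3 mm to the robot's side and 2 mm left of the prediction, consistent with its play. The bin looks fully open. I'll descend with that correction and grip.

Call:
drive_tool:
  series:
    - [0.003, 0.0025, 0.02, 0, 0, -0.5, 0.75]
    - [0, 0, 0.025, 0, 0, 0, 0.75]
    - [0, 0, 0.025, 0, 0, 0, 0.75]
    - [0, 0, 0.019, 0, 0, 0, 0.75]
    - [0, 0, 0, 0, 0, 0, 0]
  squeeze: 45

```text
time: 9.5
position: [0.6162, 0.0682, 0.1037]
tool_rot: [0.059, 0.981, -0.011, 0.187]
ft_force: [-0.4, 0.7, 0.2]
grip_width: 0.0607
```

Call:
drive_tool:
  series:
    - [0, 0, 0, 0, 0, 0, 0]
    - [0, 0, 0, 0, 0, 0, 0]
    - [0, 0, 0, 0, 0, 0, 0]
    - [0, 0, 0, 0, 0, 0, 0]

```text
time: 10.0
position: [0.6169, 0.0681, 0.1057]
tool_rot: [0.058, 0.98, -0.012, 0.189]
ft_force: [-1.0, -1.0, 2.7]
grip_width: 0.0275
```

```bash
python3 - <<'E'
from h import *
state(); p,R0=cur(); d=bin2w([0,0,.02],.65)-bin2w([0,0,0],.65); print('lift row',(R0.T@d).round(4))
E
```

```text
p [0.6169 0.0681 0.1057] bin -0.218 r 0.0767 yoff -0.0491 tilt 21.8 q [-0.06  0.6   1.84 -0.07  0.33 -1.45] F [-1.  -1.   2.7] w 0.0275 t 10.0
lift row [ 0.0053  0.     -0.0193]
```

Call:
drive_tool:
  series:
    - [0.0053, 0, -0.0193, 0, 0, 0, 0]
    - [0.0053, 0, -0.0193, 0, 0, 0, 0]
    - [0.0053, 0, -0.0193, 0, 0, 0, 0]
    - [0.0053, 0, -0.0193, 0, 0, 0, 0]
    - [0.0053, 0, -0.0193, 0, 0, 0, 0]

```text
time: 10.62
position: [0.5556, 0.0755, 0.1849]
tool_rot: [0.058, 0.98, -0.012, 0.187]
ft_force: [-0.4, -0.2, -2.7]
grip_width: 0.0278
```

```bash
cat >> h.py <<'E'
YS=np.radians(-16.7); SX=np.array([.5119,-.2213,0])
E
python3 - <<'E'
from h import *
state(); p,R0=cur()
# tool pose at grasp in block frame
pg=np.array([.6169,.0681,.1057]); B=RH@Ro.from_euler('y',-.65).as_matrix(); ob=bin2w([.026,-.0503,.004],.65)
pb=B.T@(pg-ob); Rb=B.T@R0; print('tcp in block',pb.round(4))
np.savez('blk.npz',pb=pb,Rb=Rb)
Rw=Ro.from_euler('z',YS).as_matrix(); R1=Rw@Rb; T=np.array([.54,-.06,.06])+Rw@pb
print('tgt',T); r=rows(p,R0,T,R1,10); show(r)
print('then down .056', (R1.T@[0,0,-.014]).round(4))
E
```

```text
p [0.5556 0.0755 0.1849] bin -0.009 r 0.1741 yoff -0.0493 tilt 21.6 q [-0.05  0.39  1.92 -0.06  0.46 -1.45] F [-0.4 -0.2 -2.7] w 0.0278 t 10.625
tcp in block [-0.0044  0.0012  0.0496]
tgt [ 0.53611156 -0.05760339  0.10955707]
[0.0031, -0.0134, 0.0069] [0.04, 3.71, 0.99]
[0.0024, -0.0135, 0.0071] [0.04, 3.71, 0.99]
[0.0017, -0.0135, 0.0072] [0.04, 3.71, 0.99]
[0.001, -0.0135, 0.0073] [0.04, 3.71, 0.99]
[0.0003, -0.0135, 0.0074] [0.04, 3.71, 0.99]
[-0.0004, -0.0135, 0.0074] [0.04, 3.71, 0.99]
[-0.0011, -0.0135, 0.0073] [0.04, 3.71, 0.99]
[-0.0018, -0.0135, 0.0072] [0.04, 3.71, 0.99]
[-0.0025, -0.0134, 0.0071] [0.04, 3.71, 0.99]
[-0.0032, -0.0134, 0.0069] [0.04, 3.71, 0.99]
then down .056 [-0.0038 -0.      0.0135]
```

```bash
python3 - <<'E'
from h import *
p,R0=cur(); d=np.load('blk.npz'); Rw=Ro.from_euler('z',YS).as_matrix(); R1=Rw@d['Rb']; T=np.array([.54,-.06,.135])+Rw@d['pb']
show(rows(p,R0,T,R1,10)); print((R1.T@[0,0,-.01]).round(4))
E
```

```text
[0.0004, -0.0134, -0.0001] [0.04, 3.71, 0.99]
[0.0001, -0.0134, -0.0001] [0.04, 3.71, 0.99]
[-0.0001, -0.0134, -0.0001] [0.04, 3.71, 0.99]
[-0.0003, -0.0134, -0.0001] [0.04, 3.71, 0.99]
[-0.0006, -0.0134, -0.0001] [0.04, 3.71, 0.99]
[-0.0008, -0.0134, -0.0001] [0.04, 3.71, 0.99]
[-0.001, -0.0134, -0.0002] [0.04, 3.71, 0.99]
[-0.0012, -0.0134, -0.0002] [0.04, 3.71, 0.99]
[-0.0014, -0.0134, -0.0003] [0.04, 3.71, 0.99]
[-0.0016, -0.0133, -0.0004] [0.04, 3.71, 0.99]
[-0.0027 -0.      0.0096]
```

Call:
drive_tool:
  series:
    - [0.0004, -0.0134, 0, 0, 3.7, 1, 0]
    - [0, -0.0134, 0, 0, 3.7, 1, 0]
    - [0, -0.0134, 0, 0, 3.7, 1, 0]
    - [-0.0003, -0.0134, 0, 0, 3.7, 1, 0]
    - [-0.0006, -0.0134, 0, 0, 3.7, 1, 0]

```text
time: 11.25
position: [0.5466, 0.0087, 0.1841]
tool_rot: [0.102, 0.994, 0.006, 0.027]
ft_force: [0.4, -0.7, -1.8]
grip_width: 0.0275
```

Call:
drive_tool:
  series:
    - [-0.0008, -0.0134, 0, 0, 3.7, 1, 0]
    - [-0.001, -0.0134, 0, 0, 3.7, 1, 0]
    - [-0.0012, -0.0134, 0, 0, 3.7, 1, 0]
    - [-0.0014, -0.0134, 0, 0, 3.7, 1, 0]
    - [-0.0016, -0.0134, 0, 0, 3.7, 1, 0]

```text
time: 11.88
position: [0.537, -0.0578, 0.1823]
tool_rot: [0.143, 0.981, 0.024, -0.133]
ft_force: [-0.4, 0.3, -1.4]
grip_width: 0.0274
```

Call:
drive_tool:
  series:
    - [-0.008, 0, 0.029, 0, 0, 0, 0]
    - [-0.008, 0, 0.029, 0, 0, 0, 0]
    - [-0.008, 0, 0.029, 0, 0, 0, 0]
    - [-0.0065, 0, 0.024, 0, 0, 0, 0]
    - [0, 0, 0, 0, 0, 0, 0]

```text
time: 12.5
position: [0.5356, -0.0557, 0.0657]
tool_rot: [0.142, 0.98, 0.024, -0.134]
ft_force: [-0.3, 0.9, -2.6]
grip_width: 0.0278
```

```bash
python3 - <<'E'
from h import *
state(); p,R0=cur(); d=np.load('blk.npz'); Rw=R0@d['Rb'].T; o=p-Rw@d['pb']; print('block',o,'up',Rw[:,2])
S=cloud('scene'); cv2.imwrite('pics/s4.png',cv2.resize(S[0][180:300,230:380],None,fx=5,fy=5))
E
```

```text
p [ 0.5356 -0.0557  0.0657] bin 0.637 r 0.0831 yoff -0.1829 tilt 15.7 q [-0.31  0.74  1.57  0.    1.1  -1.6 ] F [-0.3  0.9 -2.6] w 0.0278 t 12.5
block [ 0.53949225 -0.05771834  0.01616177] up [-7.79192344e-04 -7.58384167e-03  9.99970939e-01]
```

View pics/s4.png

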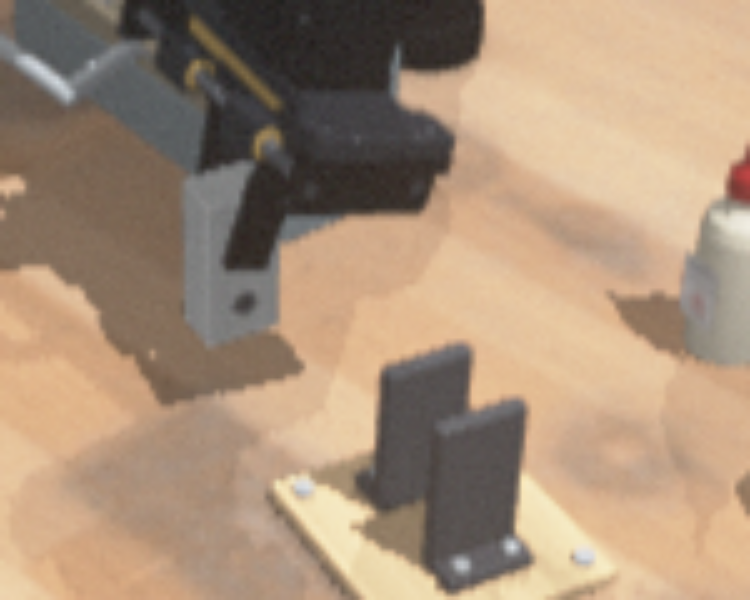

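The crop shows the block held upright just above the bench, its foot at crop ≈(215,340). I'll lower it in steps, watching the force.

Call:
drive_tool:
  series:
    - [-0.0019, 0, 0.0067, 0, 0, 0, 0]
    - [-0.0014, 0, 0.0048, 0, 0, 0, 0]
    - [0, 0, 0, 0, 0, 0, 0]

```text
time: 12.92
position: [0.5396, -0.0559, 0.0603]
tool_rot: [0.142, 0.981, 0.025, -0.129]
ft_force: [-5.0, 2.6, 21.2]
grip_width: 0.0276
```

Call:
drive_tool:
  series:
    - [-0.0005, 0, 0.0018, 0, 0, 0, 0]
    - [0, 0, 0, 0, 0, 0, 0]

```text
time: 13.18
position: [0.5405, -0.056, 0.06]
tool_rot: [0.142, 0.981, 0.025, -0.128]
ft_force: [-6.3, 1.5, 29.1]
grip_width: 0.0278
```

Call:
drive_tool:
  series:
    - [-0.0004, 0, 0.0014, 0, 0, 0, 0]
    - [0, 0, 0, 0, 0, 0, 0]

```text
time: 13.42
position: [0.5415, -0.0561, 0.0598]
tool_rot: [0.142, 0.981, 0.025, -0.127]
ft_force: [-6.5, 1.7, 35.4]
grip_width: 0.0276
```

Contact came earlier than predicted, so I'll ease off until the force is small, then release.

Call:
drive_tool:
  series:
    - [0.0009, 0, -0.0032, 0, 0, 0, 0]
    - [0.0008, 0, -0.0029, 0, 0, 0, 0]
    - [0, 0, 0, 0, 0, 0, 0]

```text
time: 13.8
position: [0.5392, -0.0561, 0.0601]
tool_rot: [0.142, 0.981, 0.024, -0.13]
ft_force: [0.5, 4.1, 9.1]
grip_width: 0.0278
```

```bash
python3 - <<'E'
from h import *
state(); p,R0=cur(); d=np.load('blk.npz'); Rw=R0@d['Rb'].T; o=p-Rw@d['pb']; print('block',o,'up',Rw[:,2])
E
```

```text
p [ 0.5392 -0.0561  0.0601] bin 0.684 r 0.0777 yoff -0.1829 tilt 15.2 q [-0.31  0.75  1.57  0.    1.09 -1.6 ] F [0.5 4.1 9.1] w 0.0278 t 13.8
block [ 0.54356257 -0.05819186  0.01056375] up [-0.00960033 -0.00620537  0.99993466]
```

Call:
drive_tool:
  series:
    - [0, 0, 0, 0, 0, 0, 0.6]
    - [0, 0, 0, 0, 0, 0, 0.6]
    - [0, 0, -0.02, 0, 0, 0, 0.6]
    - [0, 0, -0.05, 0, 0, 0, 1]
    - [0, 0, -0.05, 0, 0, 0, 1]

```text
time: 14.42
position: [0.5677, -0.0675, 0.1748]
tool_rot: [0.143, 0.981, 0.023, -0.133]
ft_force: [1.4, -0.5, 0.2]
grip_width: 0.0645
```

```bash
python3 - <<'E'
from h import *
state(); p,R0=cur()
for n in('top','wrist','scene'):
    im,W=cloud(n); 
    if n=='wrist': cv2.imwrite('pics/w5.png',im)
    m=(W[...,2]>.077)&(W[...,2]<.096)&(abs(W[...,0]-.543)<.06)&(abs(W[...,1]+.058)<.06)
    nn,l,s,_=cv2.connectedComponentsWithStats(m.astype(np.uint8))
    if nn>1:
        P=W[l==1+s[1:,4].argmax()]; r=cv2.minAreaRect((P[:,:2]*1000).astype(np.float32)); print(n,len(P),r,P[:,2].mean())
R1=down(YS); 
for R in (R1,R1@np.diag([-1,-1,1])): print(np.degrees(Ro.from_matrix(R0.T@R).as_rotvec()).round(1))
E
```

```text
p [ 0.5677 -0.0675  0.1748] bin -0.223 r 0.1493 yoff -0.1907 tilt 15.5 q [-0.31  0.63  1.42  0.    1.37 -1.6 ] F [ 1.4 -0.5  0.2] w 0.0645 t 14.425
wrist 2026 ((544.5413818359375, -57.15049743652344), (27.576265335083008, 39.49696350097656), 73.3829345703125) 0.08532422766891652
scene 155 ((543.2136840820312, -58.29286193847656), (30.786590576171875, 41.61015701293945), 78.15153503417969) 0.08365778939642705
[-11.8 -12.4  89.5]
[ 12.4 -11.8 -89.3]
```

View pics/w5.png

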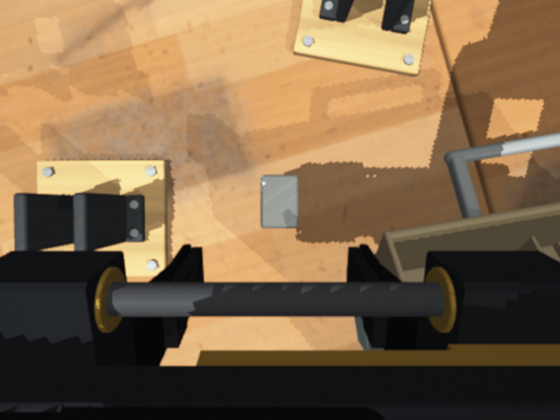

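The wrist view shows the block standing upright alone at (280,200). It measures centre (0.5445, -0.0572), yaw -16.6°, top z 0.0853. I'll turn 90° and regrasp it by the x faces.

```bash
python3 - <<'E'
from h import *
p,R0=cur(); show(rows(p,R0,np.array([.5445,-.0572,.15]),down(YS),10))
E
```

```text
[0.002, 0.0003, 0.0033] [-1.14, -1.2, 8.96]
[0.0021, -0.0001, 0.0033] [-1.14, -1.2, 8.96]
[0.0021, -0.0005, 0.0032] [-1.14, -1.2, 8.96]
[0.0021, -0.0009, 0.0031] [-1.14, -1.2, 8.96]
[0.002, -0.0013, 0.0031] [-1.14, -1.2, 8.96]
[0.0018, -0.0016, 0.003] [-1.14, -1.2, 8.96]
[0.0016, -0.0019, 0.0029] [-1.14, -1.2, 8.96]
[0.0013, -0.0022, 0.0029] [-1.14, -1.2, 8.96]
[0.001, -0.0025, 0.0028] [-1.14, -1.2, 8.96]
[0.0007, -0.0027, 0.0027] [-1.14, -1.2, 8.96]
```

Call:
drive_tool:
  series:
    - [0.002, 0, 0.0033, -1.1, -1.2, 9, 1]
    - [0.002, 0, 0.0033, -1.1, -1.2, 9, 1]
    - [0.002, -0.0005, 0.0032, -1.1, -1.2, 9, 1]
    - [0.002, -0.0009, 0.003, -1.1, -1.2, 9, 1]
    - [0.002, -0.0013, 0.003, -1.1, -1.2, 9, 1]

```text
time: 15.2
position: [0.5533, -0.0616, 0.1592]
tool_rot: [0.516, 0.853, 0.009, -0.075]
ft_force: [0.1, -0.3, -0.7]
grip_width: 0.0873
```

Call:
drive_tool:
  series:
    - [0.0018, -0.0016, 0.003, -1.1, -1.2, 9, 1]
    - [0.0016, -0.0019, 0.003, -1.1, -1.2, 9, 1]
    - [0.0013, -0.0022, 0.003, -1.1, -1.2, 9, 1]
    - [0.001, -0.0025, 0.003, -1.1, -1.2, 9, 1]
    - [0.0007, -0.0027, 0.003, -1.1, -1.2, 9, 1]

```text
time: 15.82
position: [0.5401, -0.056, 0.1455]
tool_rot: [0.806, 0.592, -0.007, -0.005]
ft_force: [-0.2, 0.5, 0.3]
grip_width: 0.0872
```

Call:
drive_tool:
  series:
    - [0, 0, 0, 0, 0, 0, 1]

```text
time: 15.95
position: [0.5398, -0.0553, 0.1457]
tool_rot: [0.803, 0.596, -0.007, -0.006]
ft_force: [-0.3, 0.3, -0.9]
grip_width: 0.087
```

```bash
python3 - <<'E'
from h import *
state(); p,R0=cur(); show(rows(p,R0,np.array([.5445,-.0572,.046]),down(YS),1))
im,W=cloud('wrist')
m=(W[...,2]>.077)&(W[...,2]<.096)&(abs(W[...,0]-.543)<.06)&(abs(W[...,1]+.058)<.06)
nn,l,s,_=cv2.connectedComponentsWithStats(m.astype(np.uint8)); P=W[l==1+s[1:,4].argmax()]; r=cv2.minAreaRect((P[:,:2]*1000).astype(np.float32)); print(len(P),r)
E
```

```text
p [ 0.5398 -0.0553  0.1457] bin 0.075 r 0.1378 yoff -0.181 tilt 1.0 q [-0.31  0.53  1.7  -0.01  0.93 -0.01] F [-0.3  0.3 -0.9] w 0.087 t 15.95
[-0.0, 0.0068, 0.0996] [-1.01, 0.23, -0.2]
2702 ((544.4144287109375, -56.44637680053711), (27.888229370117188, 40.06236267089844), 73.83700561523438)
```

Call:
drive_tool:
  series:
    - [0, 0.0048, 0, -1, 0.2, -0.2, 1]
    - [0, 0, 0.035, 0, 0, 0, 1]
    - [0, 0, 0.035, 0, 0, 0, 1]
    - [0, 0, 0.0295, 0, 0, 0, 1]
    - [0, 0, 0, 0, 0, 0, 0]

```text
time: 16.62
position: [0.5456, -0.0573, 0.0458]
tool_rot: [0.803, 0.596, 0.0, -0.0]
ft_force: [-0.6, -0.9, 0.9]
grip_width: 0.0828
```

Call:
drive_tool:
  series:
    - [0, 0, 0, 0, 0, 0, 0]
    - [0, 0, 0, 0, 0, 0, 0]
    - [0, 0, 0, 0, 0, 0, 0]
    - [0, 0, 0, 0, 0, 0, 0]

```text
time: 17.12
position: [0.5472, -0.0574, 0.0484]
tool_rot: [0.803, 0.596, 0.002, 0.002]
ft_force: [-1.1, 0.6, 0.9]
grip_width: 0.0449
```

```bash
python3 - <<'E'
from h import *
state(); p,R0=cur(); print(np.degrees(np.arctan2(R0[1,1],R0[0,1])))
W=np.load('top.npy'); S=np.load('scene.npy')
E
```

```text
p [ 0.5472 -0.0574  0.0484] bin 0.812 r 0.0714 yoff -0.1822 tilt 0.3 q [-0.31  0.69  1.76  0.    0.69 -0.01] F [-1.1  0.6  0.9] w 0.0449 t 17.125
-16.82187013772729
```

Call:
drive_tool:
  series:
    - [0, 0, 0, 0, 0, 0, 0]
    - [0, 0, 0, 0, 0, 0, 0]
    - [0, 0, 0, 0, 0, 0, 0]

```text
time: 17.5
position: [0.5466, -0.0572, 0.0481]
tool_rot: [0.803, 0.596, 0.001, 0.002]
ft_force: [-2.6, 1.3, 5.7]
grip_width: 0.0396
```

Call:
drive_tool:
  series:
    - [0, 0, -0.03, 0, 0, 0, 0]
    - [0, 0, -0.04, 0, 0, 0, 0]
    - [0, 0, -0.04, 0, 0, 0, 0]
    - [0, 0, 0, 0, 0, 0, 0]

```text
time: 18.0
position: [0.549, -0.0579, 0.1604]
tool_rot: [0.803, 0.596, 0.004, 0.005]
ft_force: [0.7, -0.0, -2.7]
grip_width: 0.0401
```

```bash
python3 - <<'E'
from h import *
state(); p,R0=cur(); print(np.degrees(np.arctan2(R0[1,1],R0[0,1])))
Sx=np.array([.5119,-.2214]); print(SX); show(rows(p,R0,np.array([*Sx,p[2]]),down(YS),6))
S=cloud('scene')[0]; cv2.imwrite('pics/s6.png',cv2.resize(S[130:310,230:400],None,fx=3.3,fy=3.3))
E
```

```text
p [ 0.549  -0.0579  0.1604] bin -0.031 r 0.1459 yoff -0.1824 tilt 0.7 q [-0.31  0.51  1.69  0.    0.93 -0.01] F [ 0.7 -0.  -2.7] w 0.0401 t 18.0
-16.82402841149767
[ 0.5119 -0.2213  0.    ]
[-0.0279, 0.002, 0.0] [0.12, 0.0, -0.02]
[-0.0279, 0.002, 0.0] [0.12, 0.0, -0.02]
[-0.0279, 0.002, 0.0] [0.12, 0.0, -0.02]
[-0.0279, 0.0019, 0.0] [0.12, 0.0, -0.02]
[-0.0279, 0.0019, 0.0] [0.12, 0.0, -0.02]
[-0.0279, 0.0019, 0.0] [0.12, 0.0, -0.02]
```

View pics/s6.png

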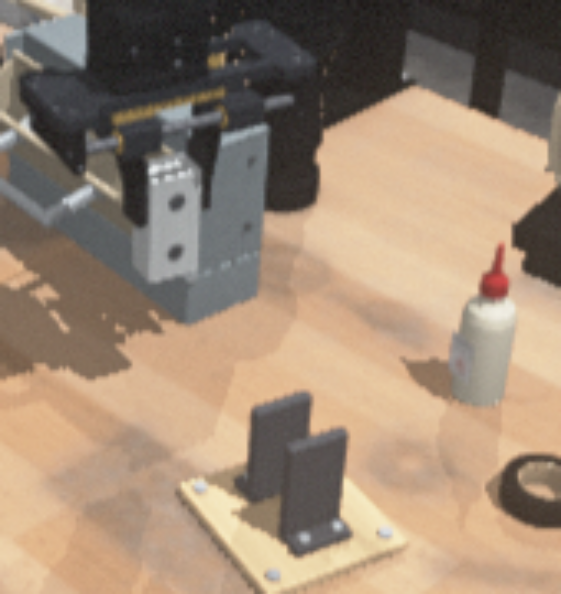

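The crop shows the block gripped by its x faces, marks facing sideways, hanging clear beside the stand. I'll make a second stand measurement from the scene camera and repeat the top one.

```bash
python3 - <<'E'
from h import *
for n in('top','scene'):
    im,W=cloud(n)
    m=(W[...,2]>.082)&(W[...,2]<.098)&(abs(W[...,0]-.512)<.06)&(abs(W[...,1]+.221)<.06)
    nn,l,s,_=cv2.connectedComponentsWithStats(m.astype(np.uint8))
    for i in range(1,nn):
        if s[i,4]>15:
            P=W[l==i]; r=cv2.minAreaRect((P[:,:2]*1000).astype(np.float32)); print(n,len(P),np.round(r[0],1),np.round(r[1],1),round(r[2],1),P[:,2].mean().round(4))
E
```

```text
top 59 [ 517.6 -200.4] [10.  42.5] 72.7 0.0892
top 58 [ 506.1 -242.4] [10.7 41.9] 72.8 0.089
scene 98 [ 517.1 -201.9] [13.  45.1] 76.0 0.0877
scene 106 [ 504.4 -242.7] [11.2 44.5] 76.9 0.088
```

Call:
drive_tool:
  series:
    - [-0.0279, 0.002, 0, 0.7, 0, 0, 0]
    - [-0.0279, 0.002, 0, 0, 0, 0, 0]
    - [-0.0279, 0.002, 0, 0, 0, 0, 0]

```text
time: 18.52
position: [0.5266, -0.1393, 0.1555]
tool_rot: [0.803, 0.596, -0.003, -0.005]
ft_force: [1.3, 0.8, -3.1]
grip_width: 0.0393
```

Call:
drive_tool:
  series:
    - [-0.0279, 0.002, 0, 0, 0, 0, 0]
    - [-0.0279, 0.002, 0, 0, 0, 0, 0]
    - [-0.0279, 0.002, 0, 0, 0, 0, 0]
    - [0, 0, 0, 0, 0, 0, 0]

```text
time: 19.02
position: [0.5084, -0.2223, 0.1556]
tool_rot: [0.804, 0.595, -0.003, -0.004]
ft_force: [-0.2, -0.3, -1.6]
grip_width: 0.04
```

```bash
python3 - <<'E'
from h import *
state(); p,R0=cur(); print(np.degrees(np.arctan2(R0[1,1],R0[0,1])))
show(rows(p,R0,np.array([.5119,-.2214,p[2]]),down(YS),1))
E
```

```text
p [ 0.5084 -0.2223  0.1556] bin 0.099 r 0.1522 yoff -0.3506 tilt 0.6 q [-0.61  0.53  1.67 -0.    0.96 -0.31] F [-0.2 -0.3 -1.6] w 0.04 t 19.025
-16.996348079253313
[0.0019, 0.0031, -0.0] [-0.61, -0.04, -0.3]
```

Call:
drive_tool:
  series:
    - [0.0015, 0.0028, 0, -0.8, 0, -0.3, 0]
    - [0, 0, 0, 0, 0, 0, 0]
    - [0, 0, 0, 0, 0, 0, 0]

```text
time: 19.4
position: [0.5126, -0.2194, 0.1575]
tool_rot: [0.801, 0.599, 0.002, 0.002]
ft_force: [0.3, 0.1, -2.0]
grip_width: 0.0396
```

```bash
python3 - <<'E'
from h import *
state(); p,R0=cur(); print(np.degrees(np.arctan2(R0[1,1],R0[0,1])))
show(rows(p,R0,np.array([.5115,-.2217,p[2]]),down(YS),1))
im,W=cloud('top')
m=(W[...,2]>.165)&(W[...,2]<.3); S=cloud('scene')[0]; cv2.imwrite('pics/s7.png',cv2.resize(S[200:320,270:370],None,fx=5,fy=5))
E
```

```text
p [ 0.5126 -0.2194  0.1575] bin 0.073 r 0.1517 yoff -0.3471 tilt 0.3 q [-0.61  0.52  1.67  0.    0.94 -0.32] F [ 0.3  0.1 -2. ] w 0.0396 t 19.4
-16.46221708228962
[-0.0026, -0.0004, -0.0] [0.32, -0.02, 0.24]
```

View pics/s7.png

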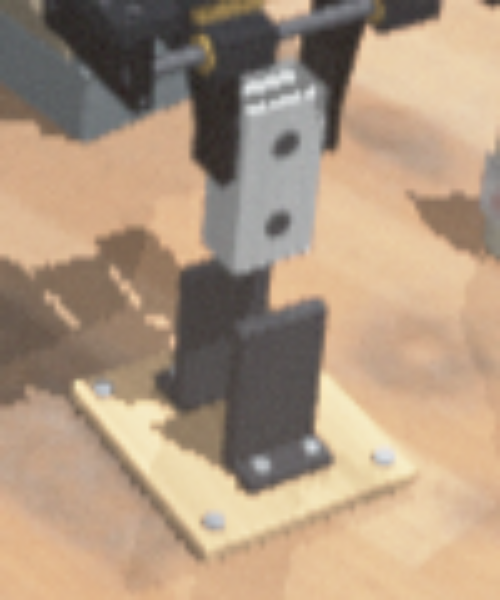

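The crop shows the block hanging above the slot and aligned with it. I'll correct 2.5 mm sideways and insert with force checks.

Call:
drive_tool:
  series:
    - [-0.0025, -0.0004, 0, 0, 0, -0.1, 0]
    - [0, 0, 0.01, 0, 0, 0, 0]
    - [0, 0, 0.005, 0, 0, 0, 0]
    - [0, 0, 0, 0, 0, 0, 0]

```text
time: 20.0
position: [0.5111, -0.2223, 0.1418]
tool_rot: [0.801, 0.599, 0.002, 0.002]
ft_force: [0.3, 0.0, -1.9]
grip_width: 0.0396
```

```bash
python3 - <<'E'
from h import *
state(); p,R0=cur(); show(rows(p,R0,np.array([.5115,-.2217,p[2]]),down(YS),1)); print(robot.get_obs()['moment'])
E
```

```text
p [ 0.5111 -0.2223  0.1418] bin 0.142 r 0.1396 yoff -0.3503 tilt 0.3 q [-0.61  0.54  1.68  0.    0.91 -0.33] F [ 0.3  0.  -1.9] w 0.0396 t 20.0
[0.0007, 0.0002, 0.0] [0.25, -0.04, 0.26]
[-0.03640483  0.03587249  0.02990242]
```

Call:
drive_tool:
  series:
    - [0.0005, 0, 0.004, 0, 0, 0, 0]
    - [0, 0, 0.004, 0, 0, 0, 0]
    - [0, 0, 0.006, 0, 0, 0, 0]
    - [0, 0, 0, 0, 0, 0, 0]

```text
time: 20.5
position: [0.5114, -0.2219, 0.128]
tool_rot: [0.801, 0.599, 0.002, 0.002]
ft_force: [-0.4, 0.3, -2.8]
grip_width: 0.0397
```

No contact force with the foot 10 mm inside the slot, so I'll continue down.

Call:
drive_tool:
  series:
    - [0, 0, 0.01, 0, 0, 0, 0]
    - [0, 0, 0.012, 0, 0, 0, 0]
    - [0, 0, 0.012, 0, 0, 0, 0]
    - [0, 0, 0.01, 0, 0, 0, 0]
    - [0, 0, 0, 0, 0, 0, 0]

```text
time: 21.12
position: [0.5114, -0.2218, 0.0835]
tool_rot: [0.801, 0.599, 0.001, 0.001]
ft_force: [0.9, -0.7, -2.4]
grip_width: 0.04
```

Call:
drive_tool:
  series:
    - [0, 0, 0.01, 0, 0, 0, 0]
    - [0, 0, 0.008, 0, 0, 0, 0]
    - [0, 0, 0.004, 0, 0, 0, 0]
    - [0, 0, 0, 0, 0, 0, 0]

```text
time: 21.62
position: [0.512, -0.2221, 0.0623]
tool_rot: [0.801, 0.599, 0.002, 0.002]
ft_force: [0.5, 0.8, -2.2]
grip_width: 0.0398
```

Call:
drive_tool:
  series:
    - [0, 0, 0.002, 0, 0, 0, 0]
    - [0, 0, 0, 0, 0, 0, 0]

```text
time: 21.88
position: [0.5123, -0.2223, 0.0607]
tool_rot: [0.801, 0.599, 0.002, 0.003]
ft_force: [-0.1, 0.3, -1.5]
grip_width: 0.0393
```

Call:
drive_tool:
  series:
    - [0, 0, 0.0015, 0, 0, 0, 0]
    - [0, 0, 0, 0, 0, 0, 0]

```text
time: 22.12
position: [0.5122, -0.2223, 0.0591]
tool_rot: [0.801, 0.599, 0.002, 0.002]
ft_force: [0.3, -0.5, -2.4]
grip_width: 0.0397
```

Call:
drive_tool:
  series:
    - [0, 0, 0.001, 0, 0, 0, 0]
    - [0, 0, 0, 0, 0, 0, 0]

```text
time: 22.38
position: [0.5123, -0.2223, 0.0581]
tool_rot: [0.801, 0.599, 0.002, 0.002]
ft_force: [1.1, -0.2, -2.2]
grip_width: 0.0398
```

Call:
drive_tool:
  series:
    - [0, 0, 0.0015, 0, 0, 0, 0]
    - [0, 0, 0, 0, 0, 0, 0]

```text
time: 22.62
position: [0.5123, -0.2223, 0.058]
tool_rot: [0.801, 0.599, 0.002, 0.003]
ft_force: [-3.1, 1.0, 8.2]
grip_width: 0.0398
```

```bash
python3 - <<'E'
from h import *
state(); p,R0=cur(); show(rows(p,R0,np.array([.5115,-.2217,p[2]]),down(YS),1))
E
```

```text
p [ 0.5123 -0.2223  0.058 ] bin 0.747 r 0.0881 yoff -0.3501 tilt 0.4 q [-0.61  0.68  1.73  0.    0.72 -0.33] F [-3.1  1.   8.2] w 0.0398 t 22.625
[0.0004, -0.0009, -0.0] [0.38, 0.01, 0.28]
```

Call:
drive_tool:
  series:
    - [0, 0, 0, 0, 0, 0, 0.75]
    - [0, 0, 0, 0, 0, 0, 0.75]
    - [0, 0, 0, 0, 0, 0, 0.75]
    - [0, 0, -0.03, 0, 0, 0, 0.75]
    - [0, 0, -0.05, 0, 0, 0, 0.75]

```text
time: 23.25
position: [0.5105, -0.2214, 0.1356]
tool_rot: [0.801, 0.599, 0.001, 0.0]
ft_force: [0.9, 0.1, 0.3]
grip_width: 0.0651
```

Call:
drive_tool:
  series:
    - [0, 0, -0.06, 0, 0, 0, 0.75]
    - [0, 0, 0, 0, 0, 0, 0.3]

```text
time: 23.5
position: [0.5145, -0.224, 0.2015]
tool_rot: [0.801, 0.599, 0.004, 0.008]
ft_force: [0.6, -0.3, -1.6]
grip_width: 0.0607
```

```bash
python3 - <<'E'
from h import *
state(); p,R0=cur()
Rt=near(Ro.from_rotvec(-RH[:,1]*.21).as_matrix()@down(YH),R0); h=bin2w([-.045,0,.08],.65)
show(rows(p,R0,h+Rt[:,2]*(.019-.13),Rt,10))
im,W=cloud('scene')
m=(W[...,2]>.085)&(W[...,2]<.105)&(abs(W[...,0]-.512)<.06)&(abs(W[...,1]+.221)<.06)
P=W[m&(im.min(2)>120)]; print(len(P),P.mean(0),cv2.minAreaRect((P[:,:2]*1000).astype(np.float32)))
E
```

```text
p [ 0.5145 -0.224   0.2015] bin -0.066 r 0.189 yoff -0.3514 tilt 1.0 q [-0.61  0.46  1.63  0.    1.03 -0.33] F [ 0.6 -0.3 -1.6] w 0.0607 t 23.5
[0.0343, -0.0083, 0.0004] [-1.1, 0.13, -0.93]
[0.0344, -0.0078, 0.0003] [-1.1, 0.13, -0.93]
[0.0345, -0.0072, 0.0002] [-1.1, 0.13, -0.93]
[0.0346, -0.0067, 0.0002] [-1.1, 0.13, -0.93]
[0.0347, -0.0061, 0.0001] [-1.1, 0.13, -0.93]
[0.0348, -0.0055, 0.0001] [-1.1, 0.13, -0.93]
[0.0349, -0.005, 0.0001] [-1.1, 0.13, -0.93]
[0.035, -0.0044, 0.0001] [-1.1, 0.13, -0.93]
[0.035, -0.0038, 0.0001] [-1.1, 0.13, -0.93]
[0.0351, -0.0033, 0.0001] [-1.1, 0.13, -0.93]
236 [ 0.50925015 -0.22352765  0.0931884 ] ((512.067626953125, -219.35226440429688), (51.937564849853516, 43.396705627441406), 74.264404296875)
```

Call:
drive_tool:
  series:
    - [0.0343, -0.0083, 0, -1.1, 0.1, -0.9, 0.4]
    - [0.0344, -0.0078, 0, -1.1, 0.1, -0.9, 0.4]
    - [0.0345, -0.0072, 0, -1.1, 0.1, -0.9, 0.4]
    - [0.0346, -0.0067, 0, -1.1, 0.1, -0.9, 0.4]
    - [0.0347, -0.0061, 0, -1.1, 0.1, -0.9, 0.4]

```text
time: 24.18
position: [0.5187, -0.0445, 0.1936]
tool_rot: [0.776, 0.629, 0.033, 0.037]
ft_force: [0.6, 0.4, 0.3]
grip_width: 0.0348
```

Call:
drive_tool:
  series:
    - [0.0348, -0.0055, 0, -1.1, 0.1, -0.9, 0.4]
    - [0.0349, -0.005, 0, -1.1, 0.1, -0.9, 0.4]
    - [0.035, -0.0044, 0, -1.1, 0.1, -0.9, 0.4]
    - [0.035, -0.0038, 0, -1.1, 0.1, -0.9, 0.4]
    - [0.035, -0.0033, 0, -1.1, 0.1, -0.9, 0.4]

```text
time: 24.8
position: [0.5279, 0.1309, 0.1912]
tool_rot: [0.747, 0.657, 0.065, 0.073]
ft_force: [0.6, -0.9, 0.1]
grip_width: 0.035
```

Call:
drive_tool:
  series:
    - [0, 0, 0, 0, 0, 0, 0.4]

```text
time: 24.92
position: [0.5274, 0.1318, 0.1912]
tool_rot: [0.746, 0.658, 0.064, 0.073]
ft_force: [-0.6, -1.2, 0.7]
grip_width: 0.0352
```

```bash
python3 - <<'E'
from h import *
state(); p,R0=cur()
Rt=near(Ro.from_rotvec(-RH[:,1]*.21).as_matrix()@down(YH),R0); h=bin2w([-.045,0,.08],.65)
show(rows(p,R0,h+Rt[:,2]*.019,Rt,1)); print('fixing yaw first:',(Rt.T@(h+Rt[:,2]*.019-p)).round(4))
im,W=cloud('top'); cv2.imwrite('pics/t8.png',cv2.resize(im[130:250,190:400],None,fx=3.5,fy=3.5))
m=(W[...,2]>.082)&(W[...,2]<.105)&(abs(W[...,0]-.512)<.06)&(abs(W[...,1]+.221)<.06)&(im.min(2)>110)
P=W[m]; print(len(P),P[:,2].mean(),cv2.minAreaRect((P[:,:2]*1000).astype(np.float32)))
E
```

```text
p [0.5274 0.1318 0.1912] bin 0.113 r 0.1972 yoff 0.0032 tilt 11.1 q [ 0.06  0.4   1.81 -0.05  0.74  0.22] F [-0.6 -1.2  0.7] w 0.0352 t 24.925
[-0.0032, 0.0072, 0.1271] [-0.9, -0.0, -0.18]
fixing yaw first: [-0.0032  0.0052  0.1272]
150 0.09476787031654901 ((511.6752014160156, -224.09170532226562), (28.656381607055664, 40.03874969482422), 73.61883544921875)
```

View pics/t8.png

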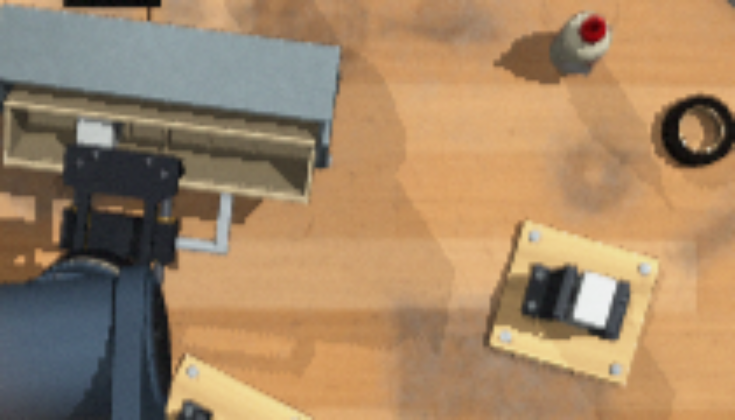

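The top view shows the tall block in the slot (crop ≈597,298), with its top at 0.0948 as expected. The short spacer is in the bin at (95,132), and the bottle and tape are in place. Now I'll regrip the handle.

Call:
drive_tool:
  series:
    - [-0.0032, 0.0055, 0, -0.9, 0, -0.2, 0.4]
    - [0, 0, 0.04, 0, 0, 0, 0.4]
    - [0, 0, 0.045, 0, 0, 0, 0.4]
    - [0, 0, 0.042, 0, 0, 0, 0.4]
    - [0, 0, 0, 0, 0, 0, 0]
  squeeze: 25

```text
time: 25.6
position: [0.5595, 0.1209, 0.067]
tool_rot: [0.747, 0.657, 0.068, 0.078]
ft_force: [-0.3, 1.1, 0.4]
grip_width: 0.0302
```

Call:
drive_tool:
  series:
    - [0, 0, 0, 0, 0, 0, 0]
    - [0, 0, 0, 0, 0, 0, 0]
    - [0, 0, 0, 0, 0, 0, 0]

```text
time: 25.98
position: [0.561, 0.1227, 0.0719]
tool_rot: [0.746, 0.658, 0.071, 0.081]
ft_force: [-2.5, -1.4, 3.7]
grip_width: 0.0089
```

```bash
python3 - <<'E'
from h import *
th=state(); show(arcrows(.65,-.02,20,0))
E
```

```text
p [0.561  0.1227 0.0719] bin 0.597 r 0.0909 yoff -0.0018 tilt 12.4 q [ 0.04  0.63  1.84 -0.08  0.46  0.23] F [-2.5 -1.4  3.7] w 0.0089 t 25.975
[0.0001, 0.0015, -0.0023] [0.62, -0.0, -0.01]
[0.0001, 0.0015, -0.0023] [0.62, -0.0, -0.01]
[0.0001, 0.0016, -0.0022] [0.62, -0.0, -0.01]
[0.0001, 0.0016, -0.0022] [0.62, -0.0, -0.01]
[0.0001, 0.0017, -0.0021] [0.62, -0.0, -0.01]
[0.0001, 0.0017, -0.0021] [0.62, -0.0, -0.01]
[0.0001, 0.0018, -0.002] [0.62, -0.0, -0.01]
[0.0001, 0.0018, -0.002] [0.62, -0.0, -0.01]
[0.0001, 0.0019, -0.0019] [0.62, -0.0, -0.01]
[0.0001, 0.0019, -0.0019] [0.62, -0.0, -0.01]
[0.0001, 0.002, -0.0018] [0.62, -0.0, -0.01]
[0.0001, 0.002, -0.0017] [0.62, -0.0, -0.01]
[0.0001, 0.0021, -0.0017] [0.62, -0.0, -0.01]
[0.0001, 0.0021, -0.0016] [0.62, -0.0, -0.01]
[0.0001, 0.0022, -0.0016] [0.62, -0.0, -0.01]
[0.0001, 0.0022, -0.0015] [0.62, -0.0, -0.01]
[0.0001, 0.0022, -0.0015] [0.62, -0.0, -0.01]
[0.0001, 0.0023, -0.0014] [0.62, -0.0, -0.01]
[0.0001, 0.0023, -0.0013] [0.62, -0.0, -0.01]
[0.0001, 0.0024, -0.0013] [0.62, -0.0, -0.01]
```

Call:
drive_tool:
  series:
    - [0, 0.002, -0.003, 0.83, 0, 0, 0]
    - [0, 0.0021, -0.003, 0.83, 0, 0, 0]
    - [0, 0.0021, -0.0029, 0.83, 0, 0, 0]
    - [0, 0.0022, -0.0028, 0.83, 0, 0, 0]
    - [0, 0.0023, -0.0027, 0.83, 0, 0, 0]

```text
time: 26.6
position: [0.5695, 0.1216, 0.0863]
tool_rot: [0.748, 0.66, 0.047, 0.053]
ft_force: [1.7, -0.8, -6.3]
grip_width: 0.0083
```

Call:
drive_tool:
  series:
    - [0, 0.0024, -0.0027, 0.83, 0, 0, 0]
    - [0, 0.0025, -0.0025, 0.83, 0, 0, 0]
    - [0, 0.0026, -0.0025, 0.83, 0, 0, 0]
    - [0, 0.0027, -0.0023, 0.83, 0, 0, 0]
    - [0, 0.0028, -0.0022, 0.83, 0, 0, 0]

```text
time: 27.22
position: [0.5822, 0.12, 0.0995]
tool_rot: [0.75, 0.661, 0.024, 0.027]
ft_force: [7.2, -1.4, -14.8]
grip_width: 0.0085
```

Call:
drive_tool:
  series:
    - [0, 0.0029, -0.0021, 0.83, 0, 0, 0]
    - [0, 0.0029, -0.002, 0.83, 0, 0, 0]
    - [0, 0.003, -0.0019, 0.83, 0, 0, 0]
    - [0, 0.0031, -0.0018, 0.83, 0, 0, 0]
    - [0, 0.0031, -0.0017, 0.83, 0, 0, 0]

```text
time: 27.85
position: [0.5909, 0.1189, 0.1071]
tool_rot: [0.75, 0.661, -0.004, -0.005]
ft_force: [-1.3, 2.0, -26.3]
grip_width: 0.0087
```

Call:
drive_tool:
  series:
    - [0, 0, 0, 0, 0, 0, 0]
    - [0, 0, 0, 0, 0, 0, 0]

```text
time: 28.1
position: [0.5909, 0.1189, 0.1071]
tool_rot: [0.75, 0.661, -0.004, -0.004]
ft_force: [-1.4, 1.7, -28.2]
grip_width: 0.0084
```

```bash
python3 - <<'E'
from h import *
state()
E
```

```text
p [0.5909 0.1189 0.1071] bin 0.041 r 0.0894 yoff -0.0018 tilt 0.7 q [0.01 0.65 1.58 0.   0.92 0.14] F [ -1.4   1.7 -28.2] w 0.0084 t 28.1
```

Call:
drive_tool:
  series:
    - [0, 0.003, 0.002, 0, 0, 0, 0]
    - [0, 0.003, 0.001, 0, 0, 0, 0]
    - [0, 0, 0, 0, 0, 0, 0]

```text
time: 28.48
position: [0.5908, 0.1189, 0.1068]
tool_rot: [0.75, 0.662, -0.008, -0.009]
ft_force: [-16.1, 2.8, -3.6]
grip_width: 0.0085
```

```bash
python3 - <<'E'
from h import *
state()
E
```

```text
p [0.5908 0.1189 0.1068] bin 0.042 r 0.0891 yoff -0.0019 tilt 1.4 q [0.01 0.65 1.57 0.   0.94 0.14] F [-16.1   2.8  -3.6] w 0.0085 t 28.475
```

It is pressed with 16 N and does not move, so the bin is at its shut stop. I'll release and go to check the stand with the wrist camera.

Call:
drive_tool:
  series:
    - [0, -0.004, 0, 0, 0, 0, 0.4]
    - [0, 0, 0, 0, 0, 0, 0.4]
    - [0, 0, -0.03, 0, 0, 0, 0.4]
    - [0, 0, -0.06, 0, 0, 0, 0.4]
    - [0, 0, -0.05, 0, 0, 0, 0.4]

```text
time: 29.1
position: [0.6009, 0.1178, 0.253]
tool_rot: [0.75, 0.661, 0.004, 0.003]
ft_force: [0.3, -0.2, 0.6]
grip_width: 0.0345
```

```bash
python3 - <<'E'
from h import *
state(); p,R0=cur(); R1=near(down(YS),R0)
show(rows(p,R0,SX+[0,0,.24]-R1[:,0]*.05,R1,10))
E
```

```text
p [0.6009 0.1178 0.253 ] bin -0.346 r 0.2252 yoff -0.0018 tilt 0.5 q [0.01 0.47 1.44 0.   1.22 0.14] F [ 0.3 -0.2  0.6] w 0.0345 t 29.1
[-0.0397, -0.0054, 0.0012] [0.05, -0.01, 0.95]
[-0.0398, -0.0048, 0.0012] [0.05, -0.01, 0.95]
[-0.0398, -0.0041, 0.0012] [0.05, -0.01, 0.95]
[-0.0399, -0.0034, 0.0012] [0.05, -0.01, 0.95]
[-0.04, -0.0028, 0.0012] [0.05, -0.01, 0.95]
[-0.04, -0.0021, 0.0013] [0.05, -0.01, 0.95]
[-0.04, -0.0014, 0.0013] [0.05, -0.01, 0.95]
[-0.04, -0.0008, 0.0013] [0.05, -0.01, 0.95]
[-0.0401, -0.0001, 0.0013] [0.05, -0.01, 0.95]
[-0.0401, 0.0006, 0.0013] [0.05, -0.01, 0.95]
```

Call:
drive_tool:
  series:
    - [-0.0397, -0.0054, 0.001, 0, 0, 0.9, 0.4]
    - [-0.0398, -0.0048, 0.001, 0, 0, 0.9, 0.4]
    - [-0.0398, -0.0041, 0.001, 0, 0, 0.9, 0.4]
    - [-0.0399, -0.0034, 0.001, 0, 0, 0.9, 1]
    - [-0.04, -0.0028, 0.001, 0, 0, 0.9, 1]

```text
time: 29.72
position: [0.5487, -0.0782, 0.2459]
tool_rot: [0.776, 0.631, 0.002, 0.004]
ft_force: [1.1, 0.6, -0.2]
grip_width: 0.0476
```

Call:
drive_tool:
  series:
    - [-0.04, -0.002, 0.001, 0, 0, 1, 1]
    - [-0.04, -0.0014, 0.001, 0, 0, 1, 1]
    - [-0.04, -0.0008, 0.001, 0, 0, 1, 1]
    - [-0.04, 0, 0.001, 0, 0, 1, 1]
    - [-0.04, 0.0006, 0.001, 0, 0, 1, 1]

```text
time: 30.35
position: [0.4971, -0.2729, 0.2409]
tool_rot: [0.803, 0.597, 0.0, 0.004]
ft_force: [-0.1, 0.0, -0.4]
grip_width: 0.0863
```

Call:
drive_tool:
  series:
    - [0, 0, 0, 0, 0, 0, 1]
    - [0, 0, 0, 0, 0, 0, 1]

```text
time: 30.6
position: [0.4961, -0.2699, 0.2391]
tool_rot: [0.802, 0.597, -0.0, 0.001]
ft_force: [-0.1, -0.5, 0.3]
grip_width: 0.0869
```

```bash
python3 - <<'E'
from h import *
state()
im,W=cloud('wrist'); cv2.imwrite('pics/w9.png',im)
n=abs(W[...,0]-.512)+abs(W[...,1]+.221)<.09
def r(m,t):
    k,l,s,_=cv2.connectedComponentsWithStats(m.astype(np.uint8))
    for i in range(1,k):
        if s[i,4]>150:
            P=W[l==i]; q=cv2.minAreaRect((P[:,:2]*1000).astype(np.float32)); print(t,s[i,:4],np.round(q[0],1),np.round(q[1],1),round(q[2],1),P[:,2].mean().round(4))
bl=im.min(2)>90
r(n&(W[...,2]>.088)&bl,'block'); r(n&(W[...,2]>.08)&(W[...,2]<.1)&~bl,'cheek')
ti,T=cloud('top')
k=(T[...,2]>.15)&(T[...,2]<.17)&(abs(T[...,0]-.67)<.1)&(abs(T[...,1]-.11)<.16)
hb=np.zeros_like(k); hb[176:192,208:262]=1
c=hb&(T[...,2]>.115)&(T[...,2]<.145); print('bar px at u=234', [int(x) for x in ti[178:190,234].mean(1)], 'z',np.nanmedian(T[c][:,2]))
for u in range(216,253,6): print(u,[T[v,u].round(3).tolist() for v in range(180,189) if T[v,u,2]>.1][:2])
E
```

```text
p [ 0.4961 -0.2699  0.2391] bin -0.088 r 0.2283 yoff -0.3993 tilt 0.2 q [-0.7   0.43  1.57 -0.    1.14 -0.4 ] F [-0.1 -0.5  0.3] w 0.0869 t 30.6
block [252 119  49  35] [ 511.5 -222.8] [27.7 39.7] 73.3 0.0955
cheek [248 101  54  13] [ 517.1 -200.3] [ 9.5 43.5] 73.3 0.0902
cheek [250 153  52  13] [ 505.8 -241.1] [11.2 43.4] 73.5 0.0904
bar px at u=234 [132, 150, 151, 154, 151, 189, 203, 169, 106, 90, 92, 84] z 0.13316647601706696
216 [[0.601, 0.166, 0.135], [0.598, 0.166, 0.136]]
222 [[0.599, 0.151, 0.129], [0.596, 0.15, 0.131]]
228 [[0.596, 0.134, 0.138], [0.594, 0.134, 0.131]]
234 [[0.597, 0.118, 0.13], [0.593, 0.118, 0.137]]
240 [[0.594, 0.102, 0.133], [0.591, 0.102, 0.136]]
246 [[0.591, 0.086, 0.132], [0.588, 0.086, 0.137]]
252 [[0.591, 0.07, 0.133], [0.588, 0.07, 0.136]]
```

View pics/w9.png

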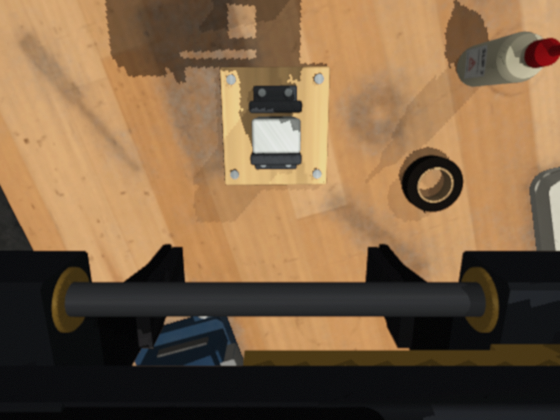

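The wrist view shows the block upright between the cheeks (252..301, 119..153), with its gap mostly on the upper side. It sits about 2 mm off centre in y and 0.6 mm in x. The handle pixels match the starting shut position. There is time to spare, so I'll regrip and re-centre.

Call:
drive_tool:
  series:
    - [0.025, 0.0006, 0.02, 0, 0, 0, 1]
    - [0.0245, 0.0006, 0.03, 0, 0, 0, 1]
    - [0, 0, 0.04, 0, 0, 0, 1]
    - [0, 0, 0, 0, 0, 0, 1]
    - [0, 0, 0, 0, 0, 0, 1]
  squeeze: 25

```text
time: 31.32
position: [0.511, -0.222, 0.1481]
tool_rot: [0.802, 0.597, -0.0, -0.0]
ft_force: [0.6, -0.2, -0.7]
grip_width: 0.0868
```

```bash
python3 - <<'E'
from h import *
state(); p,R0=cur(); print(np.degrees(np.arctan2(R0[1,1],R0[0,1]))); show(rows(p,R0,np.array([.5115,-.2228,.059]),down(np.radians(-16.6)),1))
E
```

```text
p [ 0.511  -0.222   0.1481] bin 0.115 r 0.1447 yoff -0.35 tilt 0.1 q [-0.61  0.54  1.68 -0.    0.93 -0.32] F [ 0.6 -0.2 -0.7] w 0.0868 t 31.325
-16.64537540762403
[-0.0006, 0.0007, 0.0891] [-0.05, 0.03, -0.05]
```

Call:
drive_tool:
  series:
    - [0, 0.0007, 0.03, 0, 0, 0, 1]
    - [0, 0, 0.035, 0, 0, 0, 1]
    - [0, 0, 0.0235, 0, 0, 0, 1]
    - [0, 0, 0, 0, 0, 0, 0]
    - [0, 0, 0, 0, 0, 0, 0]

```text
time: 31.95
position: [0.5117, -0.2231, 0.0602]
tool_rot: [0.802, 0.597, -0.0, 0.001]
ft_force: [0.6, 0.2, 0.1]
grip_width: 0.0743
```

Call:
drive_tool:
  series:
    - [0, 0, 0, 0, 0, 0, 0]
    - [0, 0, 0, 0, 0, 0, 0]
    - [0, 0, 0, 0, 0, 0, 0]
    - [0, 0, 0, 0, 0, 0, 0]
    - [0, 0, 0, 0, 0, 0, 0]

```text
time: 32.58
position: [0.5108, -0.2222, 0.0587]
tool_rot: [0.802, 0.597, -0.001, -0.001]
ft_force: [0.8, -0.0, 2.4]
grip_width: 0.04
```

```bash
python3 - <<'E'
from h import *
state()
E
```

```text
p [ 0.5108 -0.2222  0.0587] bin 0.744 r 0.0896 yoff -0.3502 tilt 0.1 q [-0.61  0.68  1.73 -0.    0.73 -0.32] F [ 0.8 -0.   2.4] w 0.04 t 32.575
```

Call:
drive_tool:
  series:
    - [0, 0, -0.002, 0, 0, 0, 0]
    - [0.002, -0.0003, 0, 0, 0, 0, 0]
    - [0, 0, 0, 0, 0, 0, 0]

```text
time: 32.95
position: [0.5102, -0.2196, 0.0601]
tool_rot: [0.802, 0.597, -0.001, -0.002]
ft_force: [-0.0, -0.0, -1.5]
grip_width: 0.0398
```

Call:
drive_tool:
  series:
    - [0, 0, 0.0015, 0, 0, 0, 0]
    - [0, 0, 0.0005, 0, 0, 0, 0]
    - [0, 0, 0, 0, 0, 0, 0]

```text
time: 33.33
position: [0.5106, -0.2199, 0.0587]
tool_rot: [0.802, 0.597, -0.001, -0.001]
ft_force: [0.1, 1.1, 2.8]
grip_width: 0.0398
```

Call:
drive_tool:
  series:
    - [0, 0, 0, 0, 0, 0, 1]
    - [0, 0, 0, 0, 0, 0, 1]
    - [0, 0, 0, 0, 0, 0, 1]
    - [0, 0, -0.025, 0, 0, 0, 1]
    - [0, 0, -0.05, 0, 0, 0, 1]

```text
time: 33.95
position: [0.5094, -0.2193, 0.1322]
tool_rot: [0.802, 0.597, -0.002, -0.004]
ft_force: [0.8, -0.7, 0.2]
grip_width: 0.0817
```

Call:
drive_tool:
  series:
    - [0, 0, -0.055, 0, 0, 0, 1]
    - [-0.025, 0, -0.03, 0, 0, 0, 1]
    - [-0.025, 0, -0.02, 0, 0, 0, 1]
    - [0, 0, 0, 0, 0, 0, 1]
    - [0, 0, 0, 0, 0, 0, 1]

```text
time: 34.58
position: [0.4961, -0.267, 0.2374]
tool_rot: [0.802, 0.597, -0.001, -0.003]
ft_force: [0.7, -0.2, -1.0]
grip_width: 0.087
```

```bash
python3 - <<'E'
from h import *
state()
im,W=cloud('wrist')
n=abs(W[...,0]-.512)+abs(W[...,1]+.221)<.09
def r(m,t,W=W,mn=150):
    k,l,s,_=cv2.connectedComponentsWithStats(m.astype(np.uint8))
    for i in range(1,k):
        if s[i,4]>mn:
            P=W[l==i]; q=cv2.minAreaRect((P[:,:2]*1000).astype(np.float32)); print(t,s[i,:4],np.round(q[0],1),np.round(q[1],1),round(q[2],1),P[:,2].mean().round(4))
bl=im.min(2)>90
r(n&(W[...,2]>.088)&bl,'block'); r(n&(W[...,2]>.08)&(W[...,2]<.1)&~bl,'cheek')
ti,T=cloud('top'); v,u=np.mgrid[0:420,0:560]
for nm,(a,b,c,d) in dict(nut=(155,188,215,248),tape=(372,404,150,183),bottle=(343,370,125,155)).items():
    r((u>=a)&(u<=b)&(v>=c)&(v<=d)&(T[...,2]>.012),nm,T)
i0=cv2.imread('pics/top0.png'); crop=np.hstack([cv2.resize(x[120:200,180:300],None,fx=3.3,fy=3.3) for x in(i0,ti)]); cv2.imwrite('pics/f10.png',crop)
E
```

```text
p [ 0.4961 -0.267   0.2374] bin -0.084 r 0.2268 yoff -0.3964 tilt 0.3 q [-0.69  0.43  1.57 -0.    1.15 -0.4 ] F [ 0.7 -0.2 -1. ] w 0.087 t 34.575
block [253 120  49  35] [ 511.2 -220. ] [27.4 39.4] 73.2 0.0954
cheek [251 105  54  13] [ 517.6 -200.3] [ 9.5 43.5] 73.3 0.0902
cheek [252 157  52  13] [ 505.5 -241.4] [10.  43.4] 73.8 0.0898
nut [162 221  20  20] [466.3 307.5] [54.7 55.6] 86.6 0.0291
tape [380 157  25  27] [ 630.3 -296.1] [ 57.7 139.5] 41.8 0.1387
bottle [347 133  18  18] [ 723.8 -221. ] [38.4 40.4] 77.8 0.075
```

Picture limit reached, so the bin gets a numeric check.

```bash
python3 - <<'E'
from h import *
ti,T=cloud('top'); i0=cv2.imread('pics/top0.png'); T0=np.load('top.npy')
sl=np.s_[130:190,188:290]
d=cv2.absdiff(ti[sl],i0[sl]).max(2); print('changed px',(d>50).sum(), 'shift',cv2.phaseCorrelate(np.float64(cv2.cvtColor(i0[165:192,205:265],6)),np.float64(cv2.cvtColor(ti[165:192,205:265],6))))
v,u=np.where(d>50); print(np.c_[u+188,v+130][::6].tolist())
for c in(216,220,256): print(c,T0[156:163,c,2].round(3),T[156:163,c,2].round(3))
k=np.s_[155:182,374:403]; print('tape',np.nanmedian(abs(T[k][...,2]-T0[k][...,2])))
robot.hand_in(); print(robot.get_obs()['time'])
E
```

```text
changed px 60 shift ((0.009886924075210857, 0.4132007969838334), 1.0176650834026126)
[[213, 161], [218, 162], [215, 163], [221, 163], [255, 163], [261, 163], [254, 164], [260, 164], [255, 165], [257, 166]]
216 [0.111 0.112 0.112 0.114 0.113 0.115 0.104] [0.116 0.114 0.114 0.112 0.121 0.113 0.112]
220 [0.161 0.113 0.112 0.112 0.115 0.115 0.11 ] [0.15  0.116 0.112 0.115 0.11  0.112 0.116]
256 [0.16  0.161 0.156 0.162 0.162 0.137 0.135] [0.158 0.161 0.156 0.157 0.158 0.052 0.057]
tape 0.0030652291956988946
the job is handed in; nothing more can be done
the job is handed in; nothing more can be done
```

The job is done and handed in after about 34.6 s of the 72 s allowed. I opened the bin, lifted out the tall spacer and stood it alone on the bench. I then took it by its 40 mm-apart faces, stood it in the right-hand stand's slot, and shut the bin.

**What went off plan**
- **Bin opening:** the first pull stalled at about 0.31 rad because the wrist reached its tilt limit. I reduced the tool tilt and pulled on to the stop, reading about 0.67 rad against the 0.65 nominal.
- **First placing in the slot:** the spacer sat about 2 mm off centre, so I gripped it again and moved it over.

**Last checks**
- **Spacer:** it stands upright on the base with its top at 95 mm. It is about 0.7 mm off the slot's centre in y and within 0.6 mm in x.
- **Bin shut:** a 16 N push on the handle did not move it. The handle image matches the start to 0.4 pixel, which is about 1 mm. The gripper's own estimate read 0.04 rad instead of 0, which I put down to the bar sitting off centre in the pads.
- **Short spacer:** still in its half of the bin at the same height. It may have slid a few mm toward the front or back wall while the bin was tilted.
- **Cap nut and oil bottle:** both measured within 1 mm of their starting positions.
- **Tape roll:** the arm partly hid it in the last position reading, so that one was no use. The later depth comparison with the start differed by 3 mm (median), and the wrist picture showed it in place.
- **Not seen:** the final picture could not be viewed because the 12-picture limit had been reached, so the last bin check is numbers only.

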